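Isolate the leads, then hold the hand electrode socket-up

ROBOT

A 6-joint arm with a two-finger parallel gripper is mounted at the origin on the work surface. World frame = base frame: x ahead of the robot, y to its left, z up, the work surface at z = 0. Lengths are in m, angles in degrees, forces in N, time in s.
With the tool pointing down it reaches from about 0.4 to 0.825 m from the base axis. Payload 7 kg.
Tool frame: the origin (TCP) lies at the very end of the fingers, on their centre line; the grasp point (between the pads) lies 19 mm behind it; z points along the fingers, y is the line along which they close (so a half turn about z gives the same grasp; the last joint's range is limited). The gripper opens to 88 mm and grips with 3 to 60 N. Pads are 19 mm wide; open, the fingers measure 130 mm over their backs; the gripper's body (78 mm by 193 mm) begins 47 mm behind the grasp point.
Start: joints at [-48.409, 20.546, 0.682, 0, -70.136, -16.507], TCP at [0.286, -0.611, 0.192] pointing down, gripper open.
Joint ranges: [-176.03, 176.03], [-82.01, 121.73], [-58.28, 71.71], [-173.87, 95.51], [-174.79, -0.11], [-173.66, 173.66]. Speed limits (degrees/s): [136.94, 136.94, 172.46, 180, 180, 180].

INTERFACE

Orientations are given as [roll, pitch, yaw] about the fixed x, y, z axes, in that order (R = Rz(yaw) Ry(pitch) Rx(roll)).
In Python, from plant import ctrl gives the robot as it stands.
- The arm moves only by the tool carry_out, never from a script. Its argument "deltas" is a list that holds one entry, the list of rows, each a list of 5 numbers: the shift along the tool's x, y, z scaled (see below), then the turn about the tool's z scaled (see below), then the opening, from -1 (shut) to 1 (fully open). A call has 1 to 5 rows; each row is the pose to reach, as a shift and turn from the pose commanded when the call began, along the tool's axes at that moment, turning the shorter way round; what a row does not reach only later rows make up. The controller multiplies each number of a shift by 20 cm and each number of a turn by 2 pi rad. A row lasts 1/10 s, in which the tool goes at most 50 mm and 8.59 degrees, less where a joint would pass 70% of its speed; a pose out of reach is approached as far as the arm can. A call with a number of a shift or a turn outside -1 to 1 is refused whole. A call with a gripper value outside its range is refused whole. The fingers move at their own pace and stop on an object; the grip force is fixed at half the most. Time passes only in rows, so rows that repeat a pose let the fingers close. It gives the time, the measured TCP pose, the force, the opening and the grip force at its end, in the units of the state.
- ctrl.get_obs(): the state, without advancing time (a new reading comes with each control period).
- ctrl.snapshot(name): name is "scene" or "top" or "wrist"; returns a dict with "color" (400x640x3 uint8, red, green, blue), "camera_matrix" (3x3 intrinsics, pixels), "k1" (the pictures are not rectified: a ray, as slopes to the right and down, at radius r is drawn at 1 + k1 r^2 times it, then the intrinsics apply), "R" (3x3) and "t" (3): a world point X has camera coordinates R X + t. Camera axes: x right, y down, z forward; pixel columns grow to the right and rows downward; lengths in m; the calibration is good to about 2 mm. A picture is of the moment at which its call begins. There is no depth.
- ctrl.close_job(): hands the job in; it is judged then, once.
Trained networks look in a picture, given as the dict that the camera call returned (one of the last four; its "shot" number tells which), for a name from the list of things; names that differ only in an ending like _2 or _b are one class to them, and where a whole thing is asked for, a point or a joint stands for the part that bears it (a point fixed in the world has none). Each returns a list of dicts, best first, with "p" (0 to 1); they miss things now and then, are a little off and sometimes report something else, mostly with a low value. They report only what shows in the picture. A call takes as long as a camera call. They do not tell look-alikes from the thing itself.
- ctrl.search_frame(picture, name): "centre" ([column, row] in pixels, amid what is visible of it).
- ctrl.silhouettes(picture, name): "mask" (400x640 bool, what is visible of it) and "centre" ([column, row] in pixels, amid what is visible of it).
- ctrl.spot_point(picture, name): "centre" ([column, row] in pixels: a listed point, or the origin of a listed thing).
The state is a dict: "clock": time; "joint_pos": joint angles; "qvel": joint speeds; "tau": joint torques, N m; "tool_pos": TCP position; "orientation": TCP orientation; "force": force on the tool from outside, world axes, zero at the start; "moment": the same for the moment, N m; "opening": finger opening in m; "gripper_force": force on a finger pad.
Only numpy, scipy, OpenCV 4.12 (cv2) and the standard library are available. Lean on these libraries where they do the work, as an engineer would, in place of code of your own. Each camera call takes 0.05 s, during which the arm holds its last target. There are 200 camera calls.

TASK

First make the leads dead: flip the orange lever on the grey switch box over to the white dot (off), before you touch the electrode. Then pick up the steel hand electrode from the teal mat, find by feel or by eye which end has the blind plug socket (the end with the long black sleeve), and turn it so that the socket points straight up. Finish while holding it still like that in the gripper, about 20 cm above the middle of the mat and touching nothing else, ready for me to push the lead's plug in, and leave everything else where it is.

Things in the scene. Friction and masses are not known exactly. Their poses are not given: they have to be found in the camera images.
- lever (a joint): The switch lever on top of the switch box, in rad: +0.45 leaning fully to the red dot (on, live), -0.45 fully to the white dot (off). A sprung over-centre toggle: past upright it snaps over to the other stop by itself and stays there; 1 to 2 N at the tip moves it.
- lever_tip (a point): Point near the top of the lever's orange bat handle (a tapered round, 12 to 18 mm across, reaching 3 mm beyond this point), 50 mm from the hinge. The hinge pin lies along the box's y axis, 66 mm above the bench, over the middle of the box.
- switchbox: Grey switch box fixed to the bench, 136 (x) x 96 (y) x 61 mm high. Origin: centre of its underside. The lever stands mid-lid and swings along the box's x axis: white dot (off) 50 mm to its -x side, red dot (on) 50 mm to +x. Four binding posts, 15 mm high, 11 mm thick, stand on the lid 34 mm either side (y) of the middle line.
- electrode_mid (a point): Centre (half-way along and up) of the hand electrode, a bar 120 mm long, about 0.2 kg, lying on the mat with its axis 16 mm above the mat's top. The point's x axis runs along the bar; which end is which is for you to find. 30 mm from the centre the bar is 32 mm wide on the socket side but only 24 mm on the closed side. Its balance point lies within 8 mm of the centre.
- electrode: The same electrode; origin on its underside. Socket end: octagonal black sleeve, 34 mm long, 32 mm across flats (one lies on the mat, two face sideways), with a blind plug hole 13 mm wide, 24 mm deep in its end face. Closed end: thin black octagonal flange, 32 mm across, 6 mm long. Between: bare round steel tube, 24 mm in diameter, 80 mm long, the best place to grip.
- mat: Flat teal treatment mat, 280 x 280 x 3 mm, fixed to the bench, whose top is at height 0. Origin: centre of its underside. (Around it, fixed: two grey stimulators, 140 mm high, side by side along the back of the bench, beyond x = 0.71; a cream console 100 mm high at the far right and a teal monitor 150 mm high at the far left, both beyond 0.45 to either side.)
- gel_bottle: Loose bottle with blue cap, 56 mm across, 125 mm high. Origin: centre of its underside.
- cotton_jar: Loose white jar with steel lid, 68 mm across, 85 mm high. Origin: centre of its underside.
- steel_bowl: Loose steel bowl, 116 mm across, 42 mm high. Origin: centre of its underside.
- multimeter: Loose yellow multimeter lying face up, 130 (x) x 72 (y) x 33 mm. Origin: centre of its underside.
- plate_electrode: Loose steel disc lying on the mat, 52 mm across, 15 mm high with its black stud. Origin: centre of its underside.
- adapter_red: Loose red plug adapter lying on the mat, 50 x 13 x 13 mm. Origin: on its underside.
- adapter_black: Loose black plug adapter lying on the mat, 50 x 13 x 13 mm. Origin: on its underside.
Things that resemble listed ones, but are neither listed nor needed, are in the scene too. What is shaped like the cotton_jar but pink is not meant.

How it is judged:
By the outcome, as a careful person would: the job done as asked, in the order asked, and still so for the second after the job is handed in, while the arm keeps its last pose, push and grip.
It also fails if it takes over 64 s, if anything falls off the work surface, if the arm or the gripper's body presses on something with over 40 N, if the wrist force passes 120 N, or if a joint passes its speed limit or range.

## Working session

There is one attempt and no reset: what is moved stays moved. The work goes in short steps, Python scripts to look and compute and a tool call to move; the robot and the scene stay as the last step left them, time stands still between calls to the robot, and variables do not carry over. Pictures are saved under pics/ and viewed, at most 10 in all, crops included, and the job is handed in when it is done.

Besides the shell and the picture viewer there is one more tool, called as name(argument=value, ...), one argument or row to a line, values as JSON. carry_out: Moves the arm, as the interface text tells. Its arguments: {"type":"object","properties":{"deltas":{"type":"array"}},"required":["deltas"]}

```bash
mkdir -p pics; ls
cat > h.py <<'E'
import numpy as np, cv2
from plant import ctrl
from scipy.spatial.transform import Rotation as Ro
def ray(s,px):
    K=np.array(s["camera_matrix"]);d=np.array([(px[0]-K[0,2])/K[0,0],(px[1]-K[1,2])/K[1,1]])
    u=d.copy()
    for _ in range(20): u=d/(1+s["k1"]*(u@u))
    R=np.array(s["R"]);t=np.array(s["t"])
    return -R.T@t, R.T@np.r_[u,1]
def onz(s,px,z):
    c,d=ray(s,px); return c+d*(z-c[2])/d[2]
def tri(obs):
    A=np.zeros((3,3));b=np.zeros(3)
    for s,px in obs:
        c,d=ray(s,px);d=d/np.linalg.norm(d);P=np.eye(3)-np.outer(d,d);A+=P;b+=P@c
    return np.linalg.solve(A,b)
def proj(s,X):
    c=np.array(s["R"])@X+np.array(s["t"]);u=c[:2]/c[2];u=u*(1+s["k1"]*(u@u));K=np.array(s["camera_matrix"])
    return np.array([K[0,0]*u[0]+K[0,2],K[1,1]*u[1]+K[1,2]])
def save(s,n): cv2.imwrite("pics/"+n+".png",s["color"][:,:,::-1])
E
python3 - <<'E'
from h import *
np.set_printoptions(precision=3,suppress=True)
o=ctrl.get_obs();print(o)
S=ctrl.snapshot("scene");T=ctrl.snapshot("top")
im=np.vstack([S["color"],T["color"]]);cv2.imwrite("pics/a.png",cv2.resize(im,(480,600),interpolation=cv2.INTER_AREA)[:,:,::-1]);save(S,"s");save(T,"t")
for n,z in [("lever_tip",.11),("switchbox",0),("electrode_mid",.019),("electrode",.003),("mat",0),("gel_bottle",0),("cotton_jar",0),("steel_bowl",0),("multimeter",0),("plate_electrode",.003),("adapter_red",.003),("adapter_black",.003)]:
    for nm,s in (("S",S),("T",T)):
        for r in ctrl.spot_point(s,n)[:3]: print(n,nm,round(r["p"],2),np.array(r["centre"]),onz(s,r["centre"],z))
E
```

```text
pics
{'clock': 0.0, 'joint_pos': array([-48.408,  20.591,   0.634,  -0.02 , -70.136, -16.507]), 'qvel': array([ 0.023,  0.029,  0.053, -0.067, -0.047,  0.027]), 'tau': array([  0.   , -58.272,  29.306,   6.997,   0.007,  -0.   ]), 'tool_pos': array([ 0.286, -0.611,  0.191]), 'orientation': array([ 179.905,   -0.008, -154.922]), 'force': array([-0.207,  0.699,  0.274]), 'moment': array([0.037, 0.012, 0.014]), 'gripper_force': 0.0, 'opening': 0.08776356953786127}
lever_tip S 0.52 [260.4 155.6] [ 0.541 -0.221  0.11 ]
lever_tip T 0.38 [263.8 200.3] [0.492 0.221 0.11 ]
lever_tip T 0.35 [387.6 185.7] [ 0.536 -0.22   0.11 ]
switchbox S 0.6 [271.1 176. ] [ 0.517 -0.213  0.   ]
switchbox T 0.83 [383.3 192.6] [ 0.529 -0.218  0.   ]
switchbox T 0.17 [237.8 230.4] [0.396 0.33  0.   ]
electrode_mid S 0.61 [376.3 249.8] [0.476 0.243 0.019]
electrode_mid T 0.63 [261.9 202.9] [0.496 0.238 0.019]
electrode S 0.65 [374.  253.1] [0.481 0.241 0.003]
electrode T 0.62 [258.5 201.5] [0.503 0.253 0.003]
mat S 0.56 [368.7 254.9] [0.496 0.234 0.   ]
mat T 0.67 [265.1 202.4] [0.5   0.229 0.   ]
gel_bottle S 0.
[... 413 characters left out ...]
]
cotton_jar T 0.64 [412.8 195.1] [ 0.517 -0.329  0.   ]
steel_bowl S 0.87 [441.7 306. ] [0.466 0.48  0.   ]
steel_bowl T 0.74 [198.7 211.9] [0.469 0.477 0.   ]
multimeter S 0.64 [338.5 193.4] [0.397 0.001 0.   ]
multimeter S 0.35 [366.5 257.2] [0.506 0.235 0.   ]
multimeter T 0.65 [324.6 223.6] [0.415 0.006 0.   ]
plate_electrode S 0.68 [368.2 301.8] [0.606 0.336 0.003]
plate_electrode T 0.56 [238.8 175.3] [0.605 0.327 0.003]
adapter_red S 0.56 [416.2 254.9] [0.393 0.33  0.003]
adapter_red T 0.41 [237.9 226.5] [0.411 0.33  0.003]
adapter_black S 0.56 [312.6 252.1] [0.614 0.116 0.003]
adapter_black S 0.5 [370.  255.4] [0.496 0.238 0.003]
adapter_black T 0.45 [290.7 169.7] [0.623 0.131 0.003]
```

Run:
```python
import cv2,numpy as np
s=cv2.imread("pics/s.png");t=cv2.imread("pics/t.png")
f=lambda i,x,y,w,h:cv2.resize(i[y:y+h,x:x+w],(400,300),interpolation=cv2.INTER_CUBIC)
a=np.hstack([f(s,200,90,160,120),f(s,300,200,160,120)]);b=np.hstack([f(t,330,140,160,120),f(t,190,145,160,120)])
cv2.imwrite("pics/b.png",np.vstack([a,b]))
```

```text
(no output)
```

View pics/b.png

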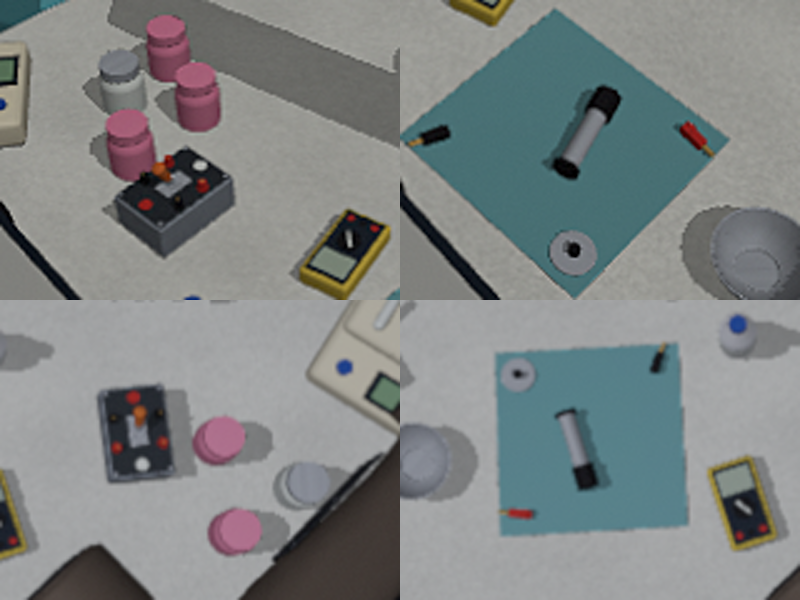

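View pics/a.png

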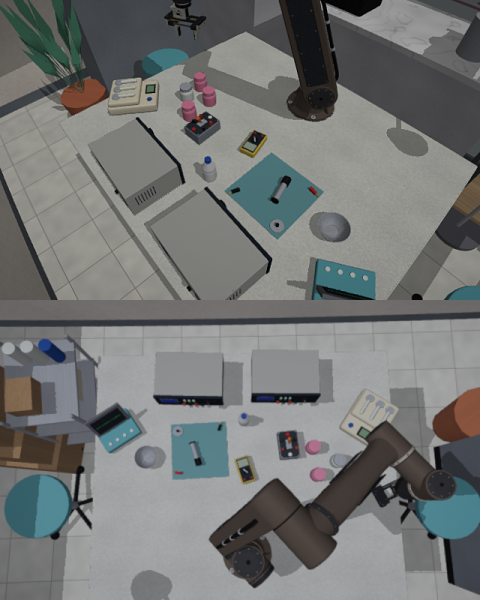

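Run:
```python
from h import *
np.set_printoptions(precision=3,suppress=True)
import types
S=ctrl.snapshot("scene");T=ctrl.snapshot("top")
for n,a,b in [("red",(258,171.6),(383.2,178.8)),("white",(280,156),(386.8,205.6)),("sleeve",(382,242),(264,215)),("flange",(366.8,267.2),(256.8,189.8)),("tip",(260.4,155.6),(387.6-1,185.7))]:
    print(n,tri([(S,a),(T,b)]))
m=ctrl.silhouettes(T,"mat");print([ (round(r["p"],2),onz(T,r["centre"],.003)) for r in m[:1]])
m=ctrl.silhouettes(T,"electrode_mid")
ys,xs=np.where(m[0]["mask"]);P=np.array([onz(T,(x,y),.019)[:2] for x,y in zip(xs,ys)]);c=P.mean(0);w,v=np.linalg.eigh(np.cov((P-c).T));print(m[0]["p"],c,v[:,1],np.sqrt(w*12))
```

```text
red [ 0.569 -0.21   0.062]
white [ 0.469 -0.219  0.062]
sleeve [0.447 0.234 0.022]
flange [0.542 0.261 0.02 ]
tip [ 0.539 -0.219  0.109]
[(0.95, array([0.497, 0.215, 0.003]))]
0.82 [0.487 0.243] [-0.956 -0.292] [0.026 0.125]
```

carry_out(
  deltas=[
    [[0,0,0,-0.02,-1],[-0.2,0.15,0,-0.04,-1],[-0.4,0.3,0,-0.07,-1],[-0.6,0.5,0,-0.07,-1],[-0.9,0.75,0,-0.07,-1]],
  ],
)

```text
clock: 2.0
tool_pos: [0.3713, -0.4289, 0.1923]
orientation: [-180.0, 0.0, -129.7]
force: [1.2, -0.5, 0.1]
opening: 0.0528
gripper_force: 0.0
```

carry_out(
  deltas=[
    [[-0.25,-0.03,0,0,-1],[-0.5,-0.05,0,0,-1],[-0.75,-0.1,0,0,-1],[-1,-0.1,0,0,-1],[-1,-0.1,0,0,-1]],
  ],
)

```text
clock: 2.5
tool_pos: [0.5177, -0.2859, 0.1921]
orientation: [-180.0, 0.0, -129.5]
force: [-0.3, 0.1, 0.2]
opening: 0.0136
gripper_force: 0.0
```

carry_out(
  deltas=[
    [[0,0,0,0.02,-1],[0,0,0,0.05,-1],[0,0,0,0.08,-1],[0,0,0,0.11,-1],[0,0,0,0.13,-1]],
  ],
)

```text
clock: 3.0
tool_pos: [0.514, -0.2898, 0.1923]
orientation: [-180.0, 0.0, -171.7]
force: [-0.1, 0.6, 0.0]
opening: 0.0006
gripper_force: 0.0
```

carry_out(
  deltas=[
    [[0,0,0,0,-1]],
  ],
)

```text
clock: 3.1
tool_pos: [0.514, -0.2898, 0.1923]
orientation: [180.0, 0.0, -171.4]
force: [0.1, -0.0, 0.6]
opening: 0.0004
gripper_force: 0.0
```

carry_out(
  deltas=[
    [[-0.2,0.16,0,0,-1],[-0.41,0.33,0,0,-1],[-0.41,0.33,0.2,0,-1],[-0.41,0.33,0.2,0,-1]],
  ],
)

```text
clock: 3.5
tool_pos: [0.583, -0.21, 0.1474]
orientation: [179.8, -0.4, -171.0]
force: [-0.5, 0.6, -0.7]
opening: 0.0004
gripper_force: 0.0
```

Run:
```python
from h import *
np.set_printoptions(precision=3,suppress=True)
W=ctrl.snapshot("wrist");save(W,"w1");T=ctrl.snapshot("top")
o=ctrl.get_obs();print(o["tool_pos"],o["joint_pos"])
for n,z in (("lever_tip",.111),("switchbox",0)):
  for s in (W,T):
    for r in ctrl.spot_point(s,n)[:2]: print(n,r["p"],r["centre"],onz(s,r["centre"],z))
print(proj(W,o["tool_pos"]))
```

```text
[ 0.585 -0.212  0.152] [ -1.978  17.269  -9.52    0.032 -63.347 -79.152]
lever_tip 0.56 [326.4, 156.4] [ 0.54  -0.213  0.111]
lever_tip 0.47 [387.4, 182.4] [ 0.548 -0.22   0.111]
switchbox 0.73 [327.8, 116.5] [ 0.516 -0.213  0.   ]
switchbox 0.74 [382.4, 195.3] [ 0.518 -0.214  0.   ]
[317.391 236.166]
```

View pics/w1.png

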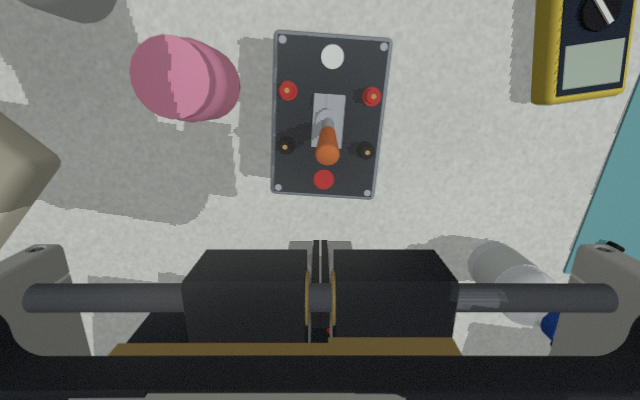

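carry_out(
  deltas=[
    [[0,0,0.2,0,-1],[0,0,0.3,0,-1],[0.1,0,0.3,0,-1],[0.2,0,0.3,0,-1],[0.3,0,0.3,0,-1]],
  ],
)

```text
clock: 4.3
tool_pos: [0.5256, -0.2218, 0.0932]
orientation: [-180.0, 0.1, -171.3]
force: [-0.8, -0.8, -0.5]
opening: 0.0001
gripper_force: 0.0
```

carry_out(
  deltas=[
    [[0,0,0,0,-1],[0,0,0,0,-1],[-0.15,0,0,0,-1],[-0.15,0,-0.25,0,-1],[-0.15,0,-0.5,0,-1]],
  ],
)

```text
clock: 4.8
tool_pos: [0.556, -0.2165, 0.1917]
orientation: [180.0, -0.3, -171.3]
force: [2.1, 0.5, 0.3]
opening: 0.0004
gripper_force: 0.0
```

Run:
```python
from h import *
np.set_printoptions(precision=3,suppress=True)
W=ctrl.snapshot("wrist");save(W,"w2")
o=ctrl.get_obs();print(o["tool_pos"],o["joint_pos"])
for r in ctrl.spot_point(W,"lever_tip")[:2]: print(r["p"],r["centre"],onz(W,r["centre"],.111))
```

```text
[ 0.56  -0.218  0.203] [ -2.52   12.879  -8.741   0.251 -67.81  -78.755]
0.97 [328.7, 180.5] [ 0.54  -0.212  0.111]
```

View pics/w2.png

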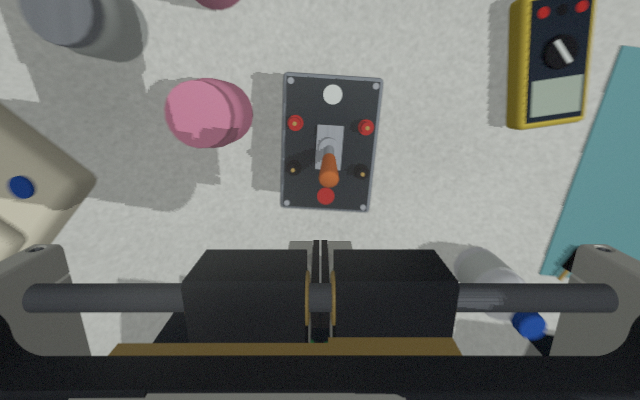

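carry_out(
  deltas=[
    [[-0.12,-0.03,0.2,0,-1],[-0.12,-0.03,0.4,0,-1],[-0.12,-0.03,0.55,0,-1],[-0.12,-0.03,0.55,0,-1],[0,-0.02,0.55,0,-1]],
  ],
)

```text
clock: 5.4
tool_pos: [0.5588, -0.2208, 0.0826]
orientation: [-179.9, 0.0, -171.2]
force: [0.1, 0.2, 0.6]
opening: 0.0007
gripper_force: 0.0
```

carry_out(
  deltas=[
    [[0.05,0,0,0,-1],[0.1,0,0,0,-1],[0.15,0,0,0,-1],[0.18,0,0,0,-1]],
  ],
)

```text
clock: 5.8
tool_pos: [0.5205, -0.2261, 0.0832]
orientation: [-180.0, 0.1, -171.3]
force: [-0.1, -0.4, -0.3]
opening: 0.0004
gripper_force: 0.0
```

carry_out(
  deltas=[
    [[0.04,0,0,0,-1],[0.08,0,0,0,-1],[0.08,0,0,0,-1]],
  ],
)

```text
clock: 6.1
tool_pos: [0.5039, -0.2284, 0.0823]
orientation: [180.0, -0.0, -171.3]
force: [0.9, 0.4, -0.4]
opening: 0.0003
gripper_force: 0.0
```

Run:
```python
from h import *
np.set_printoptions(precision=3,suppress=True)
W=ctrl.snapshot("wrist");save(W,"w3")
o=ctrl.get_obs();print(o["tool_pos"],o["force"])
for r in ctrl.spot_point(W,"lever_tip")[:2]: print(r["p"],r["centre"],onz(W,r["centre"],.111))
```

```text
[ 0.505 -0.228  0.082] [-0.069  0.168 -0.44 ]
```

View pics/w3.png

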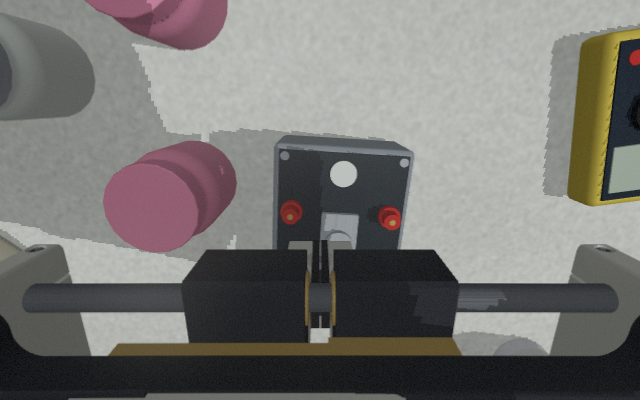

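Run:
```python
from h import *
S=ctrl.snapshot("scene");T=ctrl.snapshot("top")
a=S["color"][110:200,210:330];b=T["color"][150:240,330:450]
im=np.hstack([cv2.resize(i,(400,300),interpolation=cv2.INTER_CUBIC) for i in(a,b)])
cv2.imwrite("pics/c.png",im[:,:,::-1])
o=ctrl.get_obs();print(proj(S,o["tool_pos"]),proj(T,o["tool_pos"]))
for s in(S,T):print(ctrl.spot_point(s,"lever_tip"))
```

```text
[268.76935406 155.30083968] [389.14517013 195.42064403]
[{'centre': [261.5, 154.3], 'p': 0.44}]
[]
```

View pics/c.png

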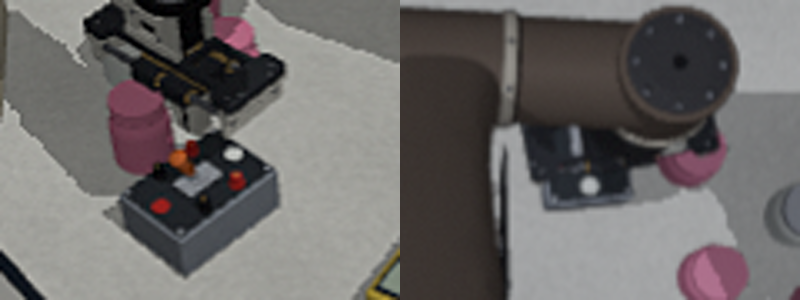

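carry_out(
  deltas=[
    [[0,0,-0.25,0,-1],[0,0,-0.3,0,-1],[-0.2,0.02,-0.3,0,-1],[-0.36,0.04,-0.3,0,-1],[-0.36,0.04,-0.3,0,-1]],
  ],
)

```text
clock: 6.9
tool_pos: [0.5785, -0.2087, 0.1421]
orientation: [-180.0, 0.1, -171.2]
force: [-1.1, -0.4, -1.7]
opening: 0.0004
gripper_force: 0.0
```

carry_out(
  deltas=[
    [[0,0,0.15,0,-1],[0,0,0.28,0,-1],[0,0,0.28,0,-1]],
  ],
)

```text
clock: 7.2
tool_pos: [0.5721, -0.209, 0.0827]
orientation: [179.9, -0.4, -171.3]
force: [-0.8, 0.0, 0.4]
opening: 0.0008
gripper_force: 0.0
```

Run:
```python
from h import *
np.set_printoptions(precision=3,suppress=True)
W=ctrl.snapshot("wrist");save(W,"w4")
o=ctrl.get_obs();print(o["tool_pos"],o["orientation"],o["force"])
for r in ctrl.spot_point(W,"lever_tip")[:2]: print(r["p"],r["centre"],onz(W,r["centre"],.111))
print(proj(W,o["tool_pos"]))
```

```text
[ 0.574 -0.209  0.085] [ 179.962   -0.201 -171.291] [-0.294 -0.607  0.47 ]
0.96 [326.4, 197.0] [ 0.54  -0.211  0.111]
[320.317 235.025]
```

View pics/w4.png

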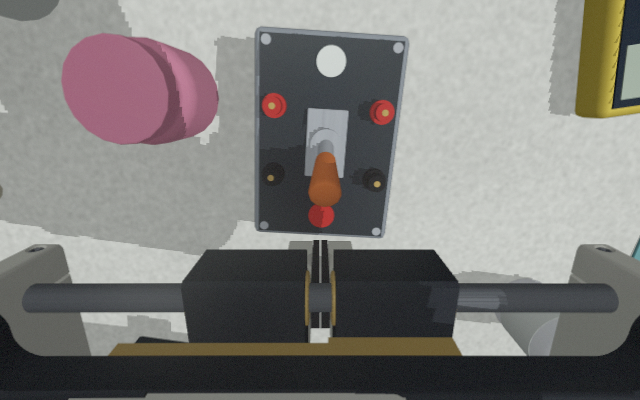

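carry_out(
  deltas=[
    [[0.1,0.01,0,0,-1],[0.17,0.02,0,0,-1],[0.24,0.03,0,0,-1],[0.3,0.03,0,0,-1],[0.36,0.03,0,0,-1]],
  ],
)

```text
clock: 7.8
tool_pos: [0.5021, -0.2146, 0.0869]
orientation: [-180.0, 0.1, -171.3]
force: [-0.2, 0.7, 0.8]
opening: 0.0007
gripper_force: 0.0
```

Run:
```python
from h import *
np.set_printoptions(precision=3,suppress=True)
W=ctrl.snapshot("wrist");save(W,"w5");S=ctrl.snapshot("scene")
o=ctrl.get_obs();print(o["tool_pos"],o["force"])
for s in(W,S):
  for r in ctrl.spot_point(s,"lever_tip")[:2]: print(r["p"],r["centre"],onz(s,r["centre"],.111))
```

```text
[ 0.501 -0.215  0.087] [ 0.734 -0.86  -0.383]
0.45 [260.6, 154.3] [ 0.538 -0.225  0.111]
```

Run:
```python
from h import *
W=ctrl.snapshot("wrist");S=ctrl.snapshot("scene");o=ctrl.get_obs();print(o["tool_pos"])
for s in(W,S):
  h=cv2.cvtColor(s["color"],cv2.COLOR_RGB2HSV);m=(h[...,0]>7)&(h[...,0]<17)&(h[...,1]>170)&(h[...,2]>90)
  if s is S: m[:, :230]=0;m[:,300:]=0;m[:130]=0;m[190:]=0
  ys,xs=np.where(m);print(len(xs),xs.mean() if len(xs) else 0,ys.mean() if len(xs) else 0)
for th in(.45,0,-.45): print(proj(S,np.array([.517+.05*np.sin(th),-.213,.066+.05*np.cos(th)])))
a=S["color"][120:190,220:313]
b=cv2.resize(W["color"],(400,300))
cv2.imwrite("pics/d.png",np.hstack([cv2.resize(a,(400,300),interpolation=cv2.INTER_CUBIC),b])[:,:,::-1])
```

```text
[ 0.50333998 -0.21452401  0.08641012]
2 320.0 254.5
29 264.7586206896552 157.86206896551724
[262.57054183 156.3128121 ]
[267.74675018 152.05963694]
[273.15136923 150.04432792]
```

View pics/d.png

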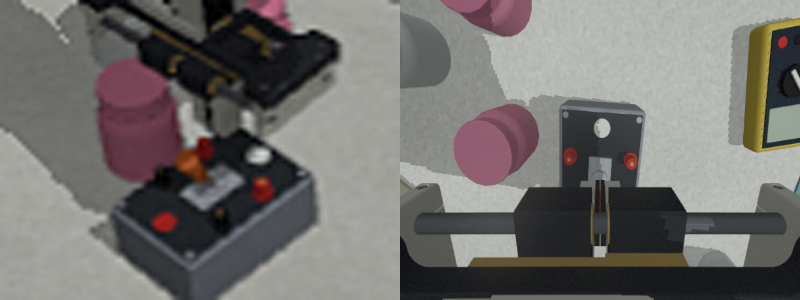

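Run:
```python
from h import *
np.set_printoptions(precision=1,suppress=True)
W=ctrl.snapshot("wrist");S=ctrl.snapshot("scene");o=ctrl.get_obs();p=o["tool_pos"];print(o["orientation"],o["joint_pos"])
for dz in (0,.01,.02,.03,.05): print(dz,proj(W,p+[0,0,dz]),proj(S,p+[0,0,dz]))
for dy in(-.02,-.01,.01,.02): print(dy,proj(W,p+[0,dy,0]),proj(W,p+[dy,0,0]))
a=S["color"][125:180,240:310];cv2.imwrite("pics/e1.png",cv2.resize(a,(700,550),interpolation=cv2.INTER_NEAREST)[:,:,::-1])
```

```text
[-180.    -0.  -171.3] [ -2.6  14.  -23.7   0.  -52.2 -78.7]
0 [321.5 231.4] [271.7 156.3]
0.01 [321.6 237.6] [271.4 154.2]
0.02 [321.7 244.5] [271.1 152. ]
0.03 [321.8 252.2] [270.8 149.8]
0.05 [322.  270.2] [270.3 145.3]
-0.02 [291.1 227.1] [326.3 202.5]
-0.01 [306.3 229.2] [323.9 217.1]
0.01 [336.6 233.5] [319.2 245.2]
0.02 [351.7 235.6] [317.  258.7]
```

View pics/e1.png

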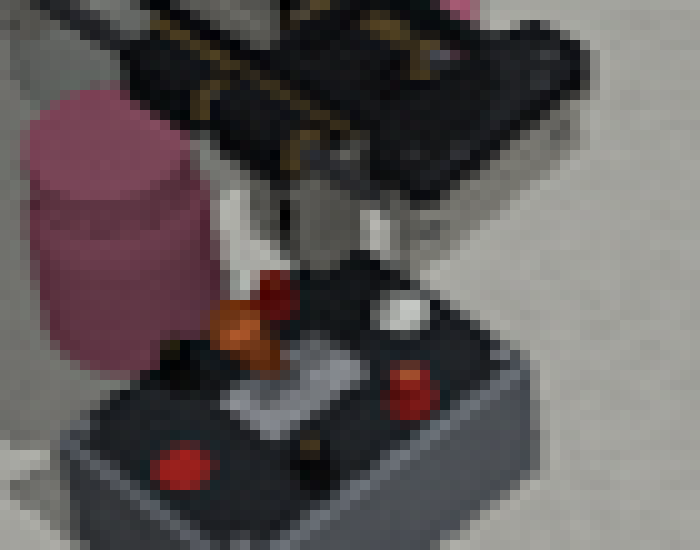

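carry_out(
  deltas=[
    [[0,0,-0.25,0,-1],[-0.2,-0.02,-0.25,0,-1],[-0.36,-0.03,-0.25,0,-1],[-0.36,-0.03,-0.1,0,-1],[-0.36,-0.03,0,0,-1]],
  ],
)

```text
clock: 8.7
tool_pos: [0.5755, -0.209, 0.0845]
orientation: [180.0, -0.0, -171.3]
force: [-1.2, -0.5, -1.1]
opening: 0.0003
gripper_force: 0.0
```

carry_out(
  deltas=[
    [[0,0,0.05,0,-1],[0,0,0.1,0,-1],[0,0,0.1,0,-1]],
  ],
)

```text
clock: 9.0
tool_pos: [0.5744, -0.2095, 0.0653]
orientation: [180.0, -0.1, -171.3]
force: [0.2, -0.8, -1.1]
opening: 0.0004
gripper_force: 0.0
```

carry_out(
  deltas=[
    [[0.06,0.01,0,0,-1],[0.12,0.01,0,0,-1],[0.18,0.02,0,0,-1]],
  ],
)

```text
clock: 9.3
tool_pos: [0.5388, -0.2112, 0.0677]
orientation: [-180.0, 0.2, -171.3]
force: [0.2, 0.8, 1.1]
opening: 0.0003
gripper_force: 0.4
```

carry_out(
  deltas=[
    [[0.06,0,0,0,-1],[0.12,0.01,0,0,-1],[0.16,0.01,0,0,-1]],
  ],
)

```text
clock: 9.6
tool_pos: [0.5159, -0.2136, 0.0691]
orientation: [-179.8, 1.1, -171.2]
force: [33.7, 7.5, -10.6]
opening: 0.0006
gripper_force: 13.9
```

```bash
cat > lev.py <<'E'
from h import *
np.set_printoptions(precision=3,suppress=True)
S=ctrl.snapshot("scene");o=ctrl.get_obs();print(o["tool_pos"],o["force"],o["clock"])
h=cv2.cvtColor(S["color"],cv2.COLOR_RGB2HSV);m=(h[...,0]>7)&(h[...,0]<17)&(h[...,1]>170)&(h[...,2]>90)
m[:, :230]=0;m[:,300:]=0;m[:130]=0;m[190:]=0
ys,xs=np.where(m);print(len(xs),xs.mean() if len(xs) else 0,ys.mean() if len(xs) else 0)
cv2.imwrite("pics/l.png",cv2.resize(S["color"][125:180,240:310],(700,550),interpolation=cv2.INTER_CUBIC)[:,:,::-1])
E
python3 lev.py
```

```text
[ 0.516 -0.213  0.07 ] [22.045  3.792 -7.021] 9.65
6 274.1666666666667 158.83333333333334
```

carry_out(
  deltas=[
    [[-0.15,0,0,0,-1],[-0.15,0,-0.2,0,-1],[-0.15,0,-0.4,0,-1],[-0.15,0,-0.6,0,-1]],
  ],
)

```text
clock: 10.05
tool_pos: [0.5349, -0.2093, 0.1871]
orientation: [180.0, -0.1, -171.3]
force: [1.6, -0.3, 0.4]
opening: 0.0005
gripper_force: 0.0
```

```bash
python3 lev.py
python3 - <<'E'
from h import *
W=ctrl.snapshot("wrist");print([(r["p"],r["centre"],onz(W,r["centre"],.111)) for r in ctrl.spot_point(W,"lever_tip")])
E
```

```text
[ 0.538 -0.211  0.195] [ 2.02  -1.745  8.026] 10.1
42 271.85714285714283 154.04761904761904
[(0.59, [323.0, 150.7], array([ 0.49904345, -0.21522748,  0.111     ]))]
```

View pics/l.png

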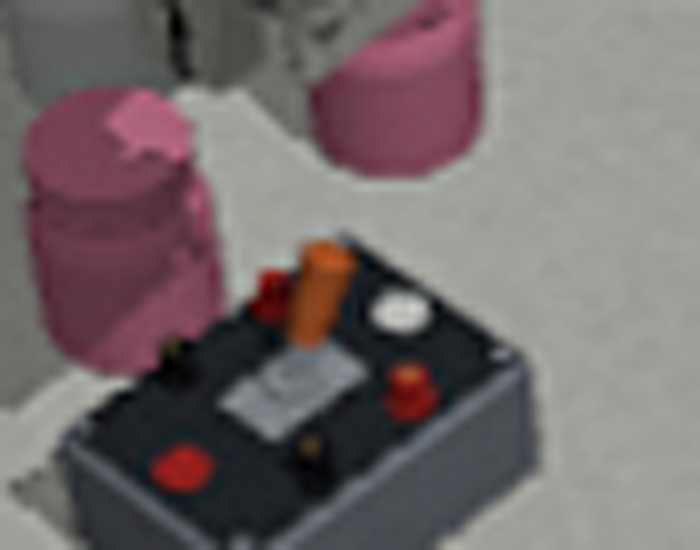

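carry_out(
  deltas=[
    [[0,0.1,-0.2,0,1],[0,0.35,-0.3,0,1],[0,0.6,-0.3,0,1],[0.05,0.85,-0.3,0,1],[0.05,1,-0.3,0,1]],
  ],
)

```text
clock: 10.7
tool_pos: [0.4937, -0.0115, 0.2455]
orientation: [180.0, -0.1, -171.3]
force: [1.5, -0.3, 1.1]
opening: 0.0352
gripper_force: 0.0
```

carry_out(
  deltas=[
    [[0,0.25,0,0,1],[0,0.5,0,0,1],[0.05,0.75,0,0,1],[0.1,1,0,0,1],[0.1,1,0,0,1]],
  ],
)

```text
clock: 11.2
tool_pos: [0.4437, 0.185, 0.2451]
orientation: [180.0, -0.1, -171.0]
force: [-0.5, -0.6, -0.5]
opening: 0.0751
gripper_force: 0.0
```

carry_out(
  deltas=[
    [[0.25,0,0,0,1],[0.5,0,0,0,1],[0.75,0,0,0,1],[1,0,0,0,1],[1,0,0,0,1]],
  ],
)

```text
clock: 11.7
tool_pos: [0.2443, 0.1503, 0.246]
orientation: [179.7, 0.1, -170.8]
force: [0.7, 0.6, 0.9]
opening: 0.0874
gripper_force: 0.0
```

carry_out(
  deltas=[
    [[0.25,0,0,0,1],[0.5,0,0,0,1],[0.75,0,0,0,1],[0.75,0,0,0,1],[0.75,0,0,0,1]],
  ],
)

```text
clock: 12.2
tool_pos: [0.1621, 0.1329, 0.2452]
orientation: [179.7, -3.0, -170.4]
force: [0.7, 0.6, 0.5]
opening: 0.0874
gripper_force: 0.0
```

Run:
```python
from h import *
o=ctrl.get_obs();print(o["tool_pos"],o["orientation"],o["joint_pos"],o["force"])
```

```text
[0.16206593 0.13291381 0.24519131] [ 179.68267037   -3.04572399 -170.38123856] [  93.32323187  -34.25587196  -37.82404312   -3.06801451  -86.45533746
 -173.52254839] [0.69911053 0.58540096 0.54965931]
```

carry_out(
  deltas=[
    [[-0.25,0,0,0,1],[-0.25,0,0,0,1]],
  ],
)

```text
clock: 12.4
tool_pos: [0.2126, 0.1425, 0.2429]
orientation: [179.6, -3.0, -170.2]
force: [-0.4, 1.2, 0.0]
opening: 0.0877
gripper_force: 0.0
```

carry_out(
  deltas=[
    [[-0.25,0,0,0,1],[-0.5,0,0,0,1],[-0.5,0,0,0,1]],
  ],
)

```text
clock: 12.7
tool_pos: [0.3151, 0.1559, 0.2345]
orientation: [-179.9, -3.3, -171.0]
force: [-0.2, -0.8, -1.5]
opening: 0.0881
gripper_force: 0.0
```

```bash
cat >> h.py <<'E'
def go(X):
    o=ctrl.get_obs();R=Ro.from_euler("xyz",o["orientation"],degrees=True).as_matrix()
    print(o["clock"],o["tool_pos"],o["orientation"],o["force"],o["joint_pos"],"units",R.T@(np.array(X)-o["tool_pos"])/.2);print(R)
np.set_printoptions(precision=3,suppress=True)
E
python3 - <<'E'
from h import *
go([.488,.245,.08])
E
```

```text
12.7 [0.315 0.156 0.235] [-179.929   -3.313 -170.98 ] [-0.205 -0.764 -1.473] [  56.096  -11.465  -28.313   -2.455  -75.473 -136.41 ] units [-0.967  0.305  0.717]
[[-0.986 -0.157 -0.057]
 [-0.157  0.988 -0.01 ]
 [ 0.058 -0.001 -0.998]]
```

carry_out(
  deltas=[
    [[-0.24,0.08,0,-0.01,1],[-0.48,0.15,0,-0.02,1],[-0.72,0.23,0.1,-0.02,1],[-0.96,0.3,0.2,-0.02,1],[-0.96,0.3,0.4,-0.02,1]],
  ],
)

```text
clock: 13.2
tool_pos: [0.4912, 0.2497, 0.146]
orientation: [179.4, -2.8, -163.4]
force: [-1.0, 0.0, -0.9]
opening: 0.0874
gripper_force: 0.0
```

Run:
```python
from h import *
W=ctrl.snapshot("wrist");save(W,"w6")
o=ctrl.get_obs();m=ctrl.silhouettes(W,"electrode")
for r in m[:2]:
    ys,xs=np.where(r["mask"]);P=np.array([onz(W,(x,y),.022)[:2] for x,y in zip(xs,ys)]);c=P.mean(0);w,v=np.linalg.eigh(np.cov((P-c).T))
    d=v[:,1];q=(P-c)@d;print(r["p"],len(xs),c,np.degrees(np.arctan2(d[1],d[0])),q.min(),q.max(),"mid",c+d*(q.min()+q.max())/2)
    g=W["color"][ys,xs].mean(1)
    for lo in np.arange(-.065,.065,.01):
        k=(q>lo)&(q<lo+.01);print(round(lo,3),g[k].mean() if k.any() else 0, np.ptp(((P-c)@v[:,0])[k]) if k.any() else 0)
for n in("electrode_mid",): print([(r["p"],onz(W,r["centre"],.019)) for r in ctrl.spot_point(W,n)])
go([.488,.245,.03])
```

```text
0.55 3094 [0.483 0.244] -162.90081683766857 -0.06832793221513679 0.056932084701084636 mid [0.489 0.245]
-0.065 68.06060606060606 0.031004985779854048
-0.055 128.60979462875196 0.029728768036947087
-0.045 134.2835051546392 0.02217154427379249
-0.035 132.6095238095238 0.023981988946651843
-0.025 134.1940532081377 0.021859021205707093
-0.015 134.53846153846155 0.02160861240209836
-0.005 134.07589285714286 0.022543032366493746
0.005 134.2826086956522 0.0223638662103474
0.015 100.26692708333334 0.031011027004124534
0.025 42.89846153846154 0.03099864216375159
0.035 43.48971193415638 0.03156668157025629
0.045 43.95575221238938 0.03147536840759823
0.055 44.448484848484846 0.03024897604174609
[(0.83, array([0.484, 0.246, 0.019])), (0.35, array([0.482, 0.245, 0.019]))]
13.35 [0.484 0.246 0.143] [ 179.562   -3.459 -163.37 ] [-0.033 -0.718  1.325] [  45.934   12.606  -16.304   -2.31   -63.912 -118.25 ] units [-0.052 -0.014  0.565]
[[-0.956 -0.286 -0.06 ]
 [-0.286  0.958 -0.01 ]
 [ 0.06   0.008 -0.998]]
```

carry_out(
  deltas=[
    [[-0.02,0,0.2,0,1],[-0.04,0,0.4,0,1],[-0.05,0,0.53,0,1],[-0.05,0,0.58,0,1],[-0.05,0,0.6,0,1]],
  ],
)

```text
clock: 13.85
tool_pos: [0.488, 0.2516, 0.0282]
orientation: [179.3, -2.9, -163.1]
force: [0.1, 0.1, 1.0]
opening: 0.088
gripper_force: 0.0
```

carry_out(
  deltas=[
    [[0,0,0.03,0,1],[0,0,0.06,0,1],[0,0,0.06,0,1]],
  ],
)

```text
clock: 14.15
tool_pos: [0.4867, 0.2521, 0.0158]
orientation: [179.3, -2.9, -163.1]
force: [-0.5, 0.2, -0.2]
opening: 0.0878
gripper_force: 0.0
```

Run:
```python
from h import *
S=ctrl.snapshot("scene");save(S,"s7")
go([.487,.245,.005])
```

```text
14.2 [0.487 0.252 0.016] [ 179.278   -2.93  -163.082] [-0.046  0.142 -0.566] [  46.189   20.723  -24.145   -2.803  -47.37  -117.35 ] units [ 0.007 -0.035  0.055]
[[-0.955 -0.29  -0.053]
 [-0.291  0.957 -0.003]
 [ 0.051  0.013 -0.999]]
```

carry_out(
  deltas=[
    [[0,-0.03,0.03,0,1],[0,-0.03,0.04,0,1]],
  ],
)

```text
clock: 14.4
tool_pos: [0.4878, 0.2456, 0.0071]
orientation: [179.3, -3.0, -163.1]
force: [-0.8, 0.4, -0.6]
opening: 0.0877
gripper_force: 0.0
```

carry_out(
  deltas=[
    [[0,0,0.02,0,1],[0,0,0.03,0,1]],
  ],
)

```text
clock: 14.6
tool_pos: [0.4876, 0.246, 0.001]
orientation: [179.3, -3.0, -163.1]
force: [0.2, 0.0, -0.3]
opening: 0.0878
gripper_force: 0.0
```

carry_out(
  deltas=[
    [[0,0,0.03,0,1],[0,0,0.03,0,1]],
  ],
)

```text
clock: 14.8
tool_pos: [0.4869, 0.2458, -0.0055]
orientation: [179.3, -3.0, -163.1]
force: [0.5, 0.0, 0.8]
opening: 0.0879
gripper_force: 0.0
```

carry_out(
  deltas=[
    [[0,0,0.03,0,1],[0,0,0.03,0,1]],
  ],
)

```text
clock: 15.0
tool_pos: [0.4866, 0.2458, -0.0113]
orientation: [179.3, -3.0, -163.1]
force: [-0.5, -0.6, -0.8]
opening: 0.0876
gripper_force: 0.0
```

carry_out(
  deltas=[
    [[0,0,0.03,0,1],[0,0,0.03,0,1]],
  ],
)

```text
clock: 15.2
tool_pos: [0.4863, 0.2458, -0.0173]
orientation: [179.3, -3.0, -163.1]
force: [-0.3, -0.4, -1.3]
opening: 0.088
gripper_force: 0.0
```

carry_out(
  deltas=[
    [[0,0,0.02,0,1],[0,0,0.02,0,1]],
  ],
)

```text
clock: 15.4
tool_pos: [0.4863, 0.2459, -0.021]
orientation: [179.3, -3.0, -163.1]
force: [-0.4, -0.5, -0.4]
opening: 0.0875
gripper_force: 0.0
```

carry_out(
  deltas=[
    [[0,0,0.02,0,1],[0,0,0.02,0,1]],
  ],
)

```text
clock: 15.6
tool_pos: [0.4861, 0.2459, -0.025]
orientation: [179.3, -3.0, -163.1]
force: [1.5, 1.1, 0.5]
opening: 0.0879
gripper_force: 0.0
```

carry_out(
  deltas=[
    [[0,0,0.02,0,1],[0,0,0.02,0,1]],
  ],
)

```text
clock: 15.8
tool_pos: [0.4858, 0.2459, -0.029]
orientation: [179.3, -3.0, -163.1]
force: [0.7, 0.9, -0.1]
opening: 0.0874
gripper_force: 0.0
```

carry_out(
  deltas=[
    [[0,0,0.02,0,1],[0,0,0.02,0,1]],
  ],
)

```text
clock: 16.0
tool_pos: [0.4862, 0.2462, -0.0305]
orientation: [179.3, -2.9, -163.0]
force: [-6.3, -1.9, 22.2]
opening: 0.0877
gripper_force: 11.0
```

carry_out(
  deltas=[
    [[0,0,-0.02,0,1],[0,0,-0.02,0,-1],[0,0,-0.02,0,-1],[0,0,-0.02,0,-1],[0,0,-0.02,0,-1]],
  ],
)

```text
clock: 16.5
tool_pos: [0.4859, 0.2459, -0.0289]
orientation: [179.3, -3.0, -163.1]
force: [-0.7, 1.0, -0.1]
opening: 0.0611
gripper_force: 0.0
```

carry_out(
  deltas=[
    [[0,0,0,0,-1],[0,0,0,0,-1],[0,0,0,0,-1],[0,0,0,0,-1],[0,0,0,0,-1]],
  ],
)

```text
clock: 17.0
tool_pos: [0.4861, 0.2463, -0.0285]
orientation: [179.3, -3.0, -163.1]
force: [-0.9, 0.2, 1.3]
opening: 0.0228
gripper_force: 30.0
```

carry_out(
  deltas=[
    [[0,0,-0.2,0,-1],[0,0,-0.45,0,-1],[0,0,-0.7,0,-1],[0,0,-0.95,0,-1],[0,0,-1,0,-1]],
  ],
)

```text
clock: 17.5
tool_pos: [0.4995, 0.2484, 0.1775]
orientation: [179.1, -2.4, -163.0]
force: [-0.3, 0.8, -2.3]
opening: 0.0233
gripper_force: 30.0
```

carry_out(
  deltas=[
    [[0,0,-0.25,0,-1],[0,0,-0.5,0,-1],[0,0,-0.75,0,-1],[0,0,-1,0,-1],[0,0,-1,0,-1]],
  ],
)

```text
clock: 18.0
tool_pos: [0.5097, 0.2481, 0.3777]
orientation: [179.1, -2.4, -163.1]
force: [0.4, -0.5, -1.1]
opening: 0.0231
gripper_force: 30.0
```

Run:
```python
from h import *
go([.7,.35,.4])
print(ctrl.get_obs()["opening"],ctrl.get_obs()["gripper_force"])
```

```text
18.0 [0.51  0.248 0.378] [ 179.145   -2.375 -163.091] [ 0.399 -0.489 -1.085] [  44.298    8.297    8.509   -1.852  -91.927 -117.441] units [-1.053  0.213 -0.152]
[[-0.956 -0.29  -0.044]
 [-0.291  0.957  0.002]
 [ 0.041  0.015 -0.999]]
0.023113717024029763 29.996965527534485
```

carry_out(
  deltas=[
    [[-0.25,0.05,0,0,-1],[-0.5,0.1,0,0,-1],[-0.75,0.15,0,0,-1],[-1,0.2,0,0,-1],[-1,0.2,0,0,-1]],
  ],
)

```text
clock: 18.5
tool_pos: [0.6899, 0.3465, 0.3489]
orientation: [179.5, -3.7, -163.1]
force: [-1.1, 0.6, -6.4]
opening: 0.0231
gripper_force: 30.0
```

carry_out(
  deltas=[
    [[-0.25,0.05,0,0,-1],[-0.5,0.1,0,0,-1],[-0.75,0.15,0,0,-1],[-1,0.2,0,0,-1],[-1,0.2,0,0,-1]],
  ],
)

```text
clock: 19.0
tool_pos: [0.8217, 0.4183, 0.3119]
orientation: [179.3, -1.2, -163.1]
force: [0.3, 0.0, -3.5]
opening: 0.0235
gripper_force: 29.8
```

Run:
```python
from h import *
go([.7,.35,.4])
```

```text
19.0 [0.822 0.418 0.312] [ 179.323   -1.22  -163.095] [ 0.269  0.049 -3.492] [  38.489   51.677   71.324   -1.151 -110.529 -111.986] units [ 0.691 -0.145 -0.428]
[[-0.957 -0.291 -0.024]
 [-0.291  0.957  0.005]
 [ 0.021  0.012 -1.   ]]
```

carry_out(
  deltas=[
    [[-0.25,0,-0.25,0,-1],[-0.5,0,-0.5,0,-1],[-0.75,0,-0.75,0,-1],[-1,0,-1,0,-1],[-1,0,-1,0,-1]],
  ],
)

```text
clock: 19.5
tool_pos: [0.8269, 0.3956, 0.3654]
orientation: [178.9, 2.3, -163.2]
force: [0.2, -0.1, -2.1]
opening: 0.0232
gripper_force: 29.8
```

Run:
```python
from h import *
go([.7,.35,.4])
```

```text
19.5 [0.827 0.396 0.365] [ 178.937    2.313 -163.183] [ 0.238 -0.07  -2.102] [  37.562   48.644   71.711   -0.187 -110.527 -110.793] units [ 0.666 -0.031 -0.201]
[[-0.956 -0.29   0.033]
 [-0.289  0.957  0.029]
 [-0.04   0.019 -0.999]]
```

carry_out(
  deltas=[
    [[-1,0,-1,0,-1]],
  ],
)

```text
clock: 19.6
tool_pos: [0.8334, 0.3933, 0.3771]
orientation: [178.9, 4.0, -163.2]
force: [-0.6, 1.0, -3.5]
opening: 0.0232
gripper_force: 29.8
```

carry_out(
  deltas=[
    [[0,0,-1,0,-1]],
  ],
)

```text
clock: 19.7
tool_pos: [0.8179, 0.385, 0.4107]
orientation: [179.0, 4.7, -163.2]
force: [-0.7, 1.2, -3.3]
opening: 0.0232
gripper_force: 29.8
```

carry_out(
  deltas=[
    [[-1,0,0,0,-1]],
  ],
)

```text
clock: 19.8
tool_pos: [0.8393, 0.386, 0.4137]
orientation: [178.9, 7.5, -163.3]
force: [0.1, -0.6, 0.7]
opening: 0.0235
gripper_force: 29.8
```

Run:
```python
from h import *
go([.7,.35,.4])
```

```text
19.8 [0.839 0.386 0.414] [ 178.872    7.455 -163.295] [ 0.134 -0.596  0.698] [  37.394   46.026   71.713    1.655 -108.306 -109.994] units [ 0.722  0.028 -0.025]
[[-0.95  -0.29   0.119]
 [-0.285  0.957  0.056]
 [-0.13   0.02  -0.991]]
```

```bash
cat > fk.py <<'E'
from h import *
from scipy.optimize import least_squares
D=[([-48.408,20.591,.634,-.02,-70.136,-16.507],[.286,-.611,.191],[179.905,-.008,-154.922]),
([-1.978,17.269,-9.52,.032,-63.347,-79.152],[.585,-.212,.152],None),
([-2.6,14,-23.7,0,-52.2,-78.7],[.5033,-.2145,.0864],[-180,0,-171.3]),
([93.323,-34.256,-37.824,-3.068,-86.455,-173.52],[.162,.1329,.2452],[179.68,-3.046,-170.38]),
([56.096,-11.465,-28.313,-2.455,-75.473,-136.41],[.315,.156,.235],[-179.93,-3.313,-170.98]),
([46.189,20.723,-24.145,-2.803,-47.37,-117.35],[.487,.252,.016],[179.278,-2.93,-163.08]),
([44.298,8.297,8.509,-1.852,-91.927,-117.441],[.51,.248,.378],[179.145,-2.375,-163.09]),
([38.489,51.677,71.324,-1.151,-110.529,-111.986],[.822,.418,.312],[179.32,-1.22,-163.095]),
([37.562,48.644,71.711,-.187,-110.527,-110.793],[.827,.396,.365],[178.937,2.313,-163.18]),
([37.394,46.026,71.713,1.655,-108.306,-109.994],[.839,.386,.414],[178.872,7.455,-163.295])]
R=lambda a,t:Ro.from_euler(a,t,degrees=True).as_matrix()
# y-axis convention: rot about +y tips z toward x. q2 tips upper arm forward, q3 lifts forearm, q4 roll about forearm, q5 lifts tool, q6 about tool
def fk(p,q):
    d,h,a,L1,b,L2,T,s=p[:8]
    A=R("z",q[0]); x=A@np.array([a,0,h])
    A=A@R("y",q[1]); x=x+A@np.array([0,0,L1])
    A=A@R("y",-q[2]); x=x+A@np.array([L2,d,b])
    A=A@R("x",p[8]*q[3])@R("y",-q[4]); x=x+A@np.array([T,0,p[9]])
    A=A@R("x",s*q[5]+p[10])   # tool axis = +x of A
    B=np.c_[A[:,1],A[:,2],A[:,0]]
    return x,B
def res(p):
    e=[]
    for q,x,o in D:
        X,B=fk(p,q); e+=list((X-x)*1000)
        if o: e+=list(50*(B-R("xyz",o)).ravel())
    return e
if __name__=="__main__":
    best=None
    for s in(1,-1):
     for s4 in(1,-1):
      for dd in (-.15,.15):
       for c in range(0,360,90):
        def f(v): return res(np.r_[v[:7],s,s4,v[7:]])
        r=least_squares(f,[dd,.3,.0,.4,.0,.4,.2,0,c],loss="soft_l1")
        if best is None or r.cost<best[0]: best=(r.cost,np.r_[r.x[:7],s,s4,r.x[7:]])
    print(best); np.save("p.npy",best[1]); print(np.round(res(best[1]),1)[:12])
E
python3 fk.py
```

```text
(np.float64(24.474348106784014), array([ -0.191,   0.184,  -0.076,   0.602,  -0.002,   0.462,   0.399,
        -1.   ,  -1.   ,   0.077, 180.   ]))
[-0.4  1.  -2.3  0.  -0.  -0.  -0.  -0.  -0.   0.  -0.  -0. ]
```

carry_out(
  deltas=[
    [[-1,0,0,0,-1]],
  ],
)

```text
clock: 19.9
tool_pos: [0.8651, 0.3918, 0.3942]
orientation: [178.7, 9.0, -163.3]
force: [0.4, 1.0, -3.3]
opening: 0.0236
gripper_force: 29.8
```

carry_out(
  deltas=[
    [[-1,0,0,0,-1]],
  ],
)

```text
clock: 20.0
tool_pos: [0.8885, 0.3955, 0.38]
orientation: [178.7, 10.6, -163.3]
force: [0.8, 1.6, -2.5]
opening: 0.023
gripper_force: 29.8
```

carry_out(
  deltas=[
    [[-1,0,0,0,-1]],
  ],
)

```text
clock: 20.1
tool_pos: [0.9107, 0.3986, 0.3699]
orientation: [178.7, 12.5, -163.4]
force: [0.3, -0.1, -2.9]
opening: 0.0236
gripper_force: 29.8
```

carry_out(
  deltas=[
    [[-1,0,0,0,-1]],
  ],
)

```text
clock: 20.2
tool_pos: [0.9318, 0.4013, 0.3624]
orientation: [178.7, 14.4, -163.4]
force: [0.3, -0.1, -1.5]
opening: 0.0234
gripper_force: 29.8
```

```bash
cat > ik.py <<'E'
from fk import *
p=np.load("p.npy")
lo=np.array([-176.03,-82.01,-58.28,-173.87,-174.79,-173.66]);hi=np.array([176.03,121.73,71.71,95.51,-.11,173.66])
def ik(G,zdir,n=25,bar=None,free=True):
    best=None;rng=np.random.default_rng(0)
    for i in range(n):
        def f(q):
            x,B=fk(p,q);e=np.r_[(x-.051*B[:,2]-G)*1000,(B[:,2]-zdir)*300]
            return np.r_[e,(B[:,0]-bar)*300] if bar is not None else e
        q0=rng.uniform(lo+1,hi-1)
        r=least_squares(f,q0,bounds=(lo+.5,hi-.5),max_nfev=60)
        if best is None or r.cost<best[0]: best=(r.cost,r.x)
        if best[0]<1: break
    return best
if __name__=="__main__":
  for el in(0,):
   for az in range(-180,180,20):
    c,q=ik(np.array([.497,.215,.2]),np.array([np.cos(np.radians(az)),np.sin(np.radians(az)),0]))
    A=q; print(az,round(c,1),np.round(q))
E
python3 ik.py
```

```text
-180 0.0 [  24.   59.   29.  -42. -142. -145.]
-160 0.0 [  32.   61.   36.  -27. -152. -172.]
-140 0.0 [  42.   60.   34.   -5. -154. -159.]
-120 0.7 [  52.   56.   25.   15. -147. -172.]
-100 0.0 [  61.   51.   12.   29. -137. -172.]
-80 0.0 [  70.   45.   -3.   38. -126. -172.]
-60 0.0 [  79.   38.  -18.   47. -114. -172.]
-40 0.0 [  87.   32.  -34.   55. -104. -172.]
-20 0.0 [  95.   26.  -49.   66.  -96. -172.]
0 612.4 [ 97.  23. -58.  79. -91. -66.]
20 5237.7 [ 89.  13. -58.  95. -80. -95.]
40 1327.6 [  36.   17.  -58. -170.  -71.  133.]
60 0.0 [  21.   25.  -54. -141.  -81.   14.]
80 0.0 [  10.   30.  -40. -109.  -83. -101.]
100 0.3 [   6.   36.  -25.  -87.  -92. -168.]
120 0.3 [   8.   42.  -10.  -72. -103.  -93.]
140 0.0 [  12.   49.    5.  -61. -117. -114.]
160 0.0 [  17.   55.   18.  -52. -130.  133.]
```

Run:
```python
from ik import *
go([0,0,0])
for az in(80,90,100,110,120):
    u=np.array([np.cos(np.radians(az)),np.sin(np.radians(az)),0])
    up=np.array([0,0,1.])
    print(az,"final",*[np.round(v,1) for v in ik(np.array([.497,.215,.21]),u,bar=up)])
    print(az,"stretch down",*[np.round(v,1) for v in ik(.75*u+.42*up,-up,bar=u)])
    print(az,"stretch horiz",*[np.round(v,1) for v in ik(.95*u+.42*up,u,bar=up)])
```

```text
20.2 [0.932 0.401 0.362] [ 178.707   14.421 -163.412] [ 0.254 -0.076 -1.502] [  35.601   50.394   71.711    3.455  -97.229 -107.991] units [ 5.33  -0.604  0.487]
[[-0.928 -0.291  0.232]
 [-0.276  0.957  0.093]
 [-0.249  0.022 -0.968]]
80 final 0.0 [   9.8   28.7  -39.5 -108.5  -82.8 -110.6]
80 stretch down 0.0 [ 94.8  26.   31.6  -0.  -95.6  75.2]
80 stretch horiz 2464.3 [  89.6   25.8   -2.8 -173.4  -28.1  -95.8]
90 final 0.0 [   7.4   31.9  -32.1  -96.6  -86.8 -115.8]
90 stretch down 0.0 [104.8  26.   31.6  -0.  -95.6  75.2]
90 stretch horiz 2464.3 [  99.6   25.8   -2.8 -173.4  -28.1  -95.8]
100 final 0.0 [   6.4   35.1  -24.7  -86.9  -91.8 -120.2]
100 stretch down 0.0 [114.8  26.   31.6   0.  -95.6  75.2]
100 stretch horiz 2464.3 [ 109.6   25.8   -2.8 -173.4  -28.1  -95.8]
110 final 0.0 [   6.5   38.4  -17.1  -78.8  -97.6 -123.7]
110 stretch down 0.0 [124.8  26.   31.6   0.  -95.6  75.2]
110 stretch horiz 2464.3 [ 119.6   25.8   -2.8 -173.4  -28.1  -95.8]
120 final 0.0 [   7.5   41.7   -9.6  -72.1 -103.8 -126.5]
120 stretch down 0.0 [134.8  26.   31.6   0.  -95.6  75.2]
120 stretch horiz 2464.3 [ 129.6   25.8   -2.8 -173.4  -28.1  -95.8]
```

```bash
cat > path.py <<'E'
from ik import *
def follow(q,pts,B0,n=15,verb=True):
    q=np.array(q,float);x,B=fk(p,q);G0=x-.051*B[:,2]
    mn=q.copy();mx=q.copy()
    for P in pts:
        for k in range(1,n+1):
            G=G0+(np.array(P)-G0)*k/n
            def f(v):
                x,B=fk(p,v);return np.r_[(x-.051*B[:,2]-G)*1000,((B-B0)*300).ravel(),(v-q)*.05]
            r=least_squares(f,q);q=r.x;mn=np.minimum(mn,q);mx=np.maximum(mx,q)
            x,B=fk(p,q);
        G0=np.array(P)
        if verb: print(P,np.round(q,0),"err",np.round(np.linalg.norm(x-.051*B[:,2]-G)*1000,1),"min",np.round(mn),"max",np.round(mx))
    return q
if __name__=="__main__":
  for qs in ([105,20,65,0,-45,-100],[125,20,65,0,-45,-100],[125,20,65,15,-47,-100]):
    x,B=fk(p,qs);print(x,B[:,2],B[:,0])
    G=x-.051*B[:,2]
    follow(qs,[[.1,.6,.9],[.3,.4,.7],[.497,.215,.5],[.497,.215,.21]],B)
E
python3 path.py
```

```text
[-0.037  0.878  1.152] [-0.259  0.966  0.   ] [-0.168 -0.045 -0.985]
[0.1, 0.6, 0.9] [100. -15.  -6. -32. -10. -69.] err 0.0 min [ 100.  -15.   -6.  -32.  -45. -100.] max [105.  20.  65.   0. -10. -69.]
[0.3, 0.4, 0.7] [ 45. -12. -19. -94. -61.  -2.] err 0.0 min [  45.  -20.  -19.  -94.  -61. -100.] max [105.  20.  65.   0. -10.  -2.]
[0.497, 0.215, 0.5] [  6.  17. -12. -86. -98.  19.] err 0.0 min [   6.  -20.  -20.  -94.  -98. -100.] max [105.  20.  65.   0. -10.  19.]
[0.497, 0.215, 0.21] [  6.  37. -21. -83. -95.  48.] err 0.0 min [   6.  -20.  -21.  -94.  -98. -100.] max [105.  37.  65.   0. -10.  48.]
[-0.335  0.812  1.152] [-0.574  0.819 -0.   ] [-0.142 -0.1   -0.985]
[0.1, 0.6, 0.9] [ 81.  -6.   6. -78. -46. -27.] err 0.0 min [  81.   -7.    6.  -78.  -46. -100.] max [125.  20.  65.   0. -27. -27.]
[0.3, 0.4, 0.7] [ 35.   2.  -7. -90. -90.  -1.] err 0.0 min [  35.   -7.   -7.  -91.  -90. -100.] max [125.  20.  65.   0. -27.  -1.]
[0.497, 0.215, 0.5] [   7.   27.    4.  -78. -115.   16.] err 0.0 min [   7.   -7.   -7.  -91. -115. -100.] max [125.  27.  65.   0. -27.  16.]
[0.497, 0.215, 0.21] [   8.   43.   -6.  -69. -107.   42.] err 0.0 min [   7.   -7.   -7.  -91. -115. -100.] max [125.  43.  65.   0. -27.  42.]
[-0.282  0.845  1.144] [-0.408  0.913 -0.017] [ 0.016 -0.012 -1.   ]
[0.1, 0.6, 0.9] [ 92. -12.  -0. -61. -25. -31.] err 0.0 min [  92.  -12.   -0.  -61.  -47. -100.] max [125.  20.  65.  15. -19. -31.]
[0.3, 0.4, 0.7] [ 38.  -6. -14. -91. -76.   9.] err 0.0 min [  38.  -14.  -14.  -91.  -76. -100.] max [125.  20.  65.  15. -19.   9.]
[0.497, 0.215, 0.5] [   6.   21.   -4.  -81. -106.   28.] err 0.0 min [   6.  -14.  -14.  -91. -106. -100.] max [125.  21.  65.  15. -19.  28.]
[0.497, 0.215, 0.21] [  7.  39. -14. -76. -99.  55.] err 0.0 min [   6.  -14.  -14.  -91. -106. -100.] max [125.  39.  65.  15. -19.  55.]
```

```bash
cat > plan.py <<'E'
from h import *
def plan(pts,turns):
    o=ctrl.get_obs();Rm=Ro.from_euler("xyz",o["orientation"],degrees=True).as_matrix();x=o["tool_pos"]
    for P,t in zip(pts,turns):
        u=Rm.T@(np.array(P)-x)/.2;print(np.round(u,2),t,"rows",np.ceil(np.linalg.norm(u)/.25));x=x+Rm@np.round(u,2)*.2
        Rm=Rm@Ro.from_euler("z",t*360,degrees=True).as_matrix()
    print(x,Rm)
E
python3 - <<'E'
from plan import *
plan([[.74,.42,.42],[.57,.54,.47],[.39,.64,.5],[.2,.7,.52],[.0,.75,.54],[-.2,.75,.55]],[-.05]*5+[0])
E
```

```text
[ 0.79  0.37 -0.49] -0.05 rows 5.0
[ 0.28  0.96 -0.39] -0.05 rows 5.0
[ 0.09  0.99 -0.3 ] -0.05 rows 5.0
[ 0.    0.96 -0.29] -0.05 rows 5.0
[-0.25  0.96 -0.31] -0.05 rows 5.0
[-0.29  0.92 -0.28] 0 rows 5.0
[-0.201  0.75   0.55 ] [[ 0.291 -0.928  0.232]
 [-0.957 -0.276  0.093]
 [-0.022 -0.249 -0.968]]
```

carry_out(
  deltas=[
    [[0.16,0.07,-0.1,-0.01,-1],[0.32,0.15,-0.2,-0.02,-1],[0.47,0.22,-0.3,-0.03,-1],[0.63,0.3,-0.39,-0.04,-1],[0.79,0.37,-0.49,-0.05,-1]],
  ],
)

```text
clock: 20.7
tool_pos: [0.7386, 0.4197, 0.4218]
orientation: [-176.7, 14.1, -144.7]
force: [0.2, 0.5, -1.4]
opening: 0.023
gripper_force: 29.8
```

carry_out(
  deltas=[
    [[0.06,0.19,-0.08,-0.01,-1],[0.11,0.38,-0.16,-0.02,-1],[0.17,0.58,-0.23,-0.03,-1],[0.22,0.77,-0.31,-0.04,-1],[0.28,0.96,-0.39,-0.05,-1]],
  ],
)

```text
clock: 21.2
tool_pos: [0.5681, 0.5402, 0.4736]
orientation: [-172.5, 12.4, -126.3]
force: [0.3, 1.0, -2.8]
opening: 0.0234
gripper_force: 29.8
```

carry_out(
  deltas=[
    [[0.02,0.2,-0.06,-0.01,-1],[0.04,0.4,-0.12,-0.02,-1],[0.05,0.6,-0.18,-0.03,-1],[0.07,0.8,-0.24,-0.04,-1],[0.09,0.99,-0.3,-0.05,-1]],
  ],
)

```text
clock: 21.7
tool_pos: [0.3888, 0.6416, 0.5027]
orientation: [-169.1, 9.5, -108.2]
force: [1.0, 0.5, -1.8]
opening: 0.023
gripper_force: 29.8
```

carry_out(
  deltas=[
    [[0,0.19,-0.06,-0.01,-1],[0,0.38,-0.12,-0.02,-1],[0,0.58,-0.17,-0.03,-1],[0,0.77,-0.23,-0.04,-1],[0,0.96,-0.29,-0.05,-1]],
  ],
)

```text
clock: 22.2
tool_pos: [0.1984, 0.7007, 0.523]
orientation: [-166.8, 5.8, -90.4]
force: [0.7, 0.2, -2.4]
opening: 0.0233
gripper_force: 29.8
```

carry_out(
  deltas=[
    [[-0.05,0.19,-0.06,-0.01,-1],[-0.1,0.38,-0.12,-0.02,-1],[-0.15,0.58,-0.19,-0.03,-1],[-0.2,0.77,-0.25,-0.04,-1],[-0.25,0.96,-0.31,-0.05,-1]],
  ],
)

```text
clock: 22.7
tool_pos: [-0.0022, 0.7508, 0.5446]
orientation: [-165.8, 1.5, -72.9]
force: [0.9, 0.7, -1.4]
opening: 0.0234
gripper_force: 29.8
```

carry_out(
  deltas=[
    [[-0.06,0.18,-0.06,0,-1],[-0.12,0.37,-0.11,0,-1],[-0.17,0.55,-0.17,0,-1],[-0.23,0.74,-0.22,0,-1],[-0.29,0.92,-0.28,0,-1]],
  ],
)

```text
clock: 23.2
tool_pos: [-0.2023, 0.7492, 0.5553]
orientation: [-165.9, 1.6, -73.1]
force: [-0.9, 0.6, -0.9]
opening: 0.0236
gripper_force: 29.8
```

Run:
```python
from h import *
go([-.3,.85,.7])
```

```text
23.2 [-0.202  0.749  0.555] [-165.855    1.574  -73.077] [-0.946  0.599 -0.892] [ 126.444   39.218   70.846   16.733 -123.811 -100.624] units [-0.644  0.138 -0.763]
[[ 0.291 -0.93   0.226]
 [-0.956 -0.276  0.097]
 [-0.027 -0.244 -0.969]]
```

carry_out(
  deltas=[
    [[-1,0,-0.5,0,-1]],
  ],
)

```text
clock: 23.3
tool_pos: [-0.2136, 0.7663, 0.5462]
orientation: [-165.2, 2.6, -72.4]
force: [-0.9, 1.6, -2.6]
opening: 0.0231
gripper_force: 29.9
```

carry_out(
  deltas=[
    [[-1,0,-0.5,0,-1]],
  ],
)

```text
clock: 23.4
tool_pos: [-0.2187, 0.7836, 0.5438]
orientation: [-164.8, 4.5, -72.0]
force: [0.1, 0.0, -2.3]
opening: 0.0233
gripper_force: 29.9
```

carry_out(
  deltas=[
    [[-1,0,-0.5,0,-1]],
  ],
)

```text
clock: 23.5
tool_pos: [-0.2244, 0.7981, 0.5449]
orientation: [-164.4, 6.5, -71.7]
force: [0.7, -0.2, -1.3]
opening: 0.0236
gripper_force: 29.9
```

carry_out(
  deltas=[
    [[-1,0,-1,0,-1]],
  ],
)

```text
clock: 23.6
tool_pos: [-0.2314, 0.8011, 0.5541]
orientation: [-163.9, 8.1, -71.2]
force: [0.6, -0.0, -2.2]
opening: 0.0232
gripper_force: 29.9
```

carry_out(
  deltas=[
    [[-1,0,-1,0,-1]],
  ],
)

```text
clock: 23.7
tool_pos: [-0.2383, 0.8015, 0.5695]
orientation: [-163.4, 10.1, -70.7]
force: [-0.4, -0.5, -2.6]
opening: 0.0231
gripper_force: 29.9
```

carry_out(
  deltas=[
    [[-1,0,-1,0,-1]],
  ],
)

```text
clock: 23.8
tool_pos: [-0.246, 0.8018, 0.5835]
orientation: [-162.9, 12.0, -70.1]
force: [-0.8, -0.5, -2.0]
opening: 0.0232
gripper_force: 29.9
```

Run:
```python
from h import *
go([-.3,.85,.7])
```

```text
23.8 [-0.246  0.802  0.584] [-162.865   12.001  -70.125] [-0.819 -0.474 -2.008] [ 129.439   39.712   71.711   22.287 -114.847 -100.644] units [-0.433  0.016 -0.532]
[[ 0.333 -0.92   0.21 ]
 [-0.92  -0.267  0.287]
 [-0.208 -0.288 -0.935]]
```

carry_out(
  deltas=[
    [[-1,0,-0.5,0,-1]],
  ],
)

```text
clock: 23.9
tool_pos: [-0.2537, 0.8125, 0.5894]
orientation: [-162.4, 14.0, -69.5]
force: [0.0, -0.3, -1.7]
opening: 0.0238
gripper_force: 29.9
```

carry_out(
  deltas=[
    [[-1,0,-0.5,0,-1]],
  ],
)

```text
clock: 24.0
tool_pos: [-0.2624, 0.8243, 0.5923]
orientation: [-161.8, 15.8, -68.9]
force: [0.3, -0.4, -2.3]
opening: 0.0233
gripper_force: 29.9
```

carry_out(
  deltas=[
    [[-1,0,-0.5,0,-1]],
  ],
)

```text
clock: 24.1
tool_pos: [-0.2706, 0.8345, 0.5977]
orientation: [-161.2, 17.6, -68.2]
force: [-0.7, -0.7, -1.9]
opening: 0.0229
gripper_force: 29.9
```

carry_out(
  deltas=[
    [[-1,0,-0.4,0,-1]],
  ],
)

```text
clock: 24.2
tool_pos: [-0.2787, 0.8461, 0.6028]
orientation: [-160.6, 19.5, -67.5]
force: [-0.0, -0.5, -1.9]
opening: 0.0231
gripper_force: 29.9
```

carry_out(
  deltas=[
    [[-1,0,-0.4,0,-1]],
  ],
)

```text
clock: 24.3
tool_pos: [-0.2871, 0.8572, 0.6082]
orientation: [-160.0, 21.3, -66.8]
force: [-0.4, 0.2, -2.1]
opening: 0.0231
gripper_force: 29.9
```

carry_out(
  deltas=[
    [[-1,0,-0.4,0,-1]],
  ],
)

```text
clock: 24.4
tool_pos: [-0.2955, 0.8669, 0.6154]
orientation: [-159.4, 23.2, -66.1]
force: [0.2, -0.0, -2.5]
opening: 0.023
gripper_force: 29.9
```

carry_out(
  deltas=[
    [[-1,0,-0.3,0,-1]],
  ],
)

```text
clock: 24.5
tool_pos: [-0.3038, 0.8784, 0.6219]
orientation: [-158.7, 25.2, -65.3]
force: [0.5, 0.3, -1.8]
opening: 0.0234
gripper_force: 29.9
```

carry_out(
  deltas=[
    [[-1,0,-0.3,0,-1]],
  ],
)

```text
clock: 24.6
tool_pos: [-0.3123, 0.8893, 0.6284]
orientation: [-158.0, 27.0, -64.4]
force: [1.0, -0.1, -3.0]
opening: 0.0232
gripper_force: 29.9
```

carry_out(
  deltas=[
    [[-1,0,-0.2,0,-1]],
  ],
)

```text
clock: 24.7
tool_pos: [-0.3206, 0.9018, 0.6344]
orientation: [-157.3, 29.0, -63.5]
force: [0.9, 0.3, -1.7]
opening: 0.0234
gripper_force: 29.9
```

carry_out(
  deltas=[
    [[-1,0,-0.2,0,-1]],
  ],
)

```text
clock: 24.8
tool_pos: [-0.3291, 0.9137, 0.6406]
orientation: [-156.5, 30.8, -62.6]
force: [0.7, -0.6, -2.7]
opening: 0.023
gripper_force: 29.9
```

Run:
```python
from h import *
go([-.3,.85,.7])
```

```text
24.8 [-0.329  0.914  0.641] [-156.488   30.823  -62.613] [ 0.734 -0.606 -2.676] [ 132.479   41.635   71.711   30.642  -95.275 -101.923] units [ 0.148 -0.157 -0.405]
[[ 0.395 -0.908  0.138]
 [-0.763 -0.24   0.601]
 [-0.512 -0.343 -0.787]]
```

carry_out(
  deltas=[
    [[-1,-0.4,-0.5,0,-1]],
  ],
)

```text
clock: 24.9
tool_pos: [-0.3248, 0.9183, 0.6556]
orientation: [-155.6, 32.2, -61.5]
force: [-1.1, -0.2, -4.0]
opening: 0.0232
gripper_force: 29.9
```

carry_out(
  deltas=[
    [[-1,-0.4,-0.5,0,-1]],
  ],
)

```text
clock: 25.0
tool_pos: [-0.3155, 0.9201, 0.6805]
orientation: [-154.7, 34.3, -60.7]
force: [0.9, -0.0, -2.2]
opening: 0.0233
gripper_force: 29.9
```

carry_out(
  deltas=[
    [[-1,-0.4,-0.5,0,-1]],
  ],
)

```text
clock: 25.1
tool_pos: [-0.308, 0.921, 0.7036]
orientation: [-153.8, 36.1, -59.7]
force: [0.1, -0.4, -1.8]
opening: 0.0231
gripper_force: 29.9
```

carry_out(
  deltas=[
    [[-1,-0.4,-0.5,0,-1]],
  ],
)

```text
clock: 25.2
tool_pos: [-0.3021, 0.9211, 0.7254]
orientation: [-152.7, 37.9, -58.6]
force: [0.2, -0.2, -2.6]
opening: 0.0232
gripper_force: 29.9
```

carry_out(
  deltas=[
    [[-1,-0.4,-0.4,0,-1]],
  ],
)

```text
clock: 25.3
tool_pos: [-0.2966, 0.9232, 0.7456]
orientation: [-151.6, 39.7, -57.4]
force: [-0.3, -0.0, -1.4]
opening: 0.0234
gripper_force: 29.9
```

carry_out(
  deltas=[
    [[-1,-0.4,-0.4,0,-1]],
  ],
)

```text
clock: 25.4
tool_pos: [-0.2916, 0.9246, 0.765]
orientation: [-150.3, 41.3, -56.2]
force: [0.1, 0.0, -3.1]
opening: 0.0229
gripper_force: 29.9
```

carry_out(
  deltas=[
    [[-1,-0.4,-0.3,0,-1]],
  ],
)

```text
clock: 25.5
tool_pos: [-0.2865, 0.9276, 0.7841]
orientation: [-149.0, 43.0, -54.8]
force: [0.3, -0.0, -1.6]
opening: 0.0231
gripper_force: 29.9
```

carry_out(
  deltas=[
    [[-1,-0.4,-0.3,0,-1]],
  ],
)

```text
clock: 25.6
tool_pos: [-0.2817, 0.9298, 0.8027]
orientation: [-147.5, 44.6, -53.3]
force: [-1.1, 0.2, -2.4]
opening: 0.0229
gripper_force: 29.9
```

Run:
```python
from h import *
go([-.3,.85,.7])
```

```text
25.6 [-0.282  0.93   0.803] [-147.486   44.599  -53.331] [-1.138  0.179 -2.426] [130.83   35.667  71.656  35.563 -84.64  -97.454] units [ 0.549  0.359 -0.017]
[[ 0.425 -0.902  0.078]
 [-0.571 -0.201  0.796]
 [-0.702 -0.383 -0.6  ]]
```

carry_out(
  deltas=[
    [[-1,-0.4,-0.2,0,-1]],
  ],
)

```text
clock: 25.7
tool_pos: [-0.2766, 0.9336, 0.8213]
orientation: [-145.9, 46.3, -51.7]
force: [-0.0, -0.3, -1.8]
opening: 0.0233
gripper_force: 29.9
```

carry_out(
  deltas=[
    [[-1,-0.4,-0.2,0,-1]],
  ],
)

```text
clock: 25.8
tool_pos: [-0.272, 0.9365, 0.8392]
orientation: [-144.1, 47.9, -50.1]
force: [-0.8, -0.3, -3.0]
opening: 0.0231
gripper_force: 29.9
```

carry_out(
  deltas=[
    [[-1,-0.4,-0.1,0,-1]],
  ],
)

```text
clock: 25.9
tool_pos: [-0.2671, 0.941, 0.8572]
orientation: [-142.2, 49.5, -48.2]
force: [0.2, -0.1, -1.7]
opening: 0.0234
gripper_force: 29.9
```

carry_out(
  deltas=[
    [[-1,-0.4,-0.1,0,-1]],
  ],
)

```text
clock: 26.0
tool_pos: [-0.2627, 0.9447, 0.8745]
orientation: [-140.2, 51.0, -46.3]
force: [-0.0, 0.5, -3.7]
opening: 0.0233
gripper_force: 29.9
```

carry_out(
  deltas=[
    [[-1,-0.4,0,0,-1]],
  ],
)

```text
clock: 26.1
tool_pos: [-0.2582, 0.95, 0.8916]
orientation: [-137.9, 52.6, -44.2]
force: [-0.0, -0.9, -1.9]
opening: 0.0235
gripper_force: 29.9
```

carry_out(
  deltas=[
    [[-1,-0.4,0,0,-1]],
  ],
)

```text
clock: 26.2
tool_pos: [-0.2542, 0.9545, 0.9079]
orientation: [-135.5, 54.0, -41.9]
force: [-0.4, -0.7, -2.4]
opening: 0.0233
gripper_force: 29.9
```

carry_out(
  deltas=[
    [[-1,-0.4,0,0,-1]],
  ],
)

```text
clock: 26.3
tool_pos: [-0.2505, 0.9571, 0.9253]
orientation: [-133.0, 55.3, -39.5]
force: [0.1, -0.3, -3.2]
opening: 0.0233
gripper_force: 29.9
```

carry_out(
  deltas=[
    [[-1,-0.4,0,0,-1]],
  ],
)

```text
clock: 26.4
tool_pos: [-0.247, 0.9581, 0.9437]
orientation: [-130.2, 56.6, -36.9]
force: [0.0, 0.3, -3.2]
opening: 0.0232
gripper_force: 29.9
```

carry_out(
  deltas=[
    [[-1,-0.4,0,0,-1]],
  ],
)

```text
clock: 26.5
tool_pos: [-0.2438, 0.9574, 0.9628]
orientation: [-127.2, 57.8, -34.1]
force: [0.3, 0.1, -2.0]
opening: 0.0235
gripper_force: 29.9
```

carry_out(
  deltas=[
    [[-1,-0.4,0,0,-1]],
  ],
)

```text
clock: 26.6
tool_pos: [-0.2407, 0.9552, 0.9825]
orientation: [-124.0, 59.0, -31.1]
force: [-0.5, -0.3, -2.2]
opening: 0.0231
gripper_force: 29.9
```

Run:
```python
from h import *
go([-.3,.85,.7])
```

```text
26.6 [-0.241  0.955  0.983] [-124.049   58.985  -31.067] [-0.491 -0.251 -2.213] [127.604  31.915  71.643  40.464 -66.973 -94.939] units [ 1.22   0.929 -0.101]
[[ 0.441 -0.897  0.017]
 [-0.266 -0.113  0.957]
 [-0.857 -0.427 -0.288]]
```

carry_out(
  deltas=[
    [[-1,-0.4,0,0,-1]],
  ],
)

```text
clock: 26.7
tool_pos: [-0.2379, 0.9514, 1.0028]
orientation: [-120.7, 60.0, -27.9]
force: [-0.2, -0.2, -1.9]
opening: 0.0233
gripper_force: 29.9
```

carry_out(
  deltas=[
    [[-1,-0.4,0,0,-1]],
  ],
)

```text
clock: 26.8
tool_pos: [-0.2352, 0.9463, 1.0233]
orientation: [-117.1, 60.9, -24.5]
force: [0.5, -0.7, -2.3]
opening: 0.023
gripper_force: 29.9
```

carry_out(
  deltas=[
    [[-1,-0.4,0,0,-1]],
  ],
)

```text
clock: 26.9
tool_pos: [-0.2328, 0.9398, 1.0439]
orientation: [-113.4, 61.7, -21.0]
force: [0.1, 0.0, -2.0]
opening: 0.0235
gripper_force: 29.9
```

carry_out(
  deltas=[
    [[-1,-0.4,0.1,0,-1]],
  ],
)

```text
clock: 27.0
tool_pos: [-0.2301, 0.9353, 1.064]
orientation: [-109.4, 62.5, -17.2]
force: [0.3, 0.0, -2.4]
opening: 0.0231
gripper_force: 29.9
```

carry_out(
  deltas=[
    [[-1,-0.4,0.1,0,-1]],
  ],
)

```text
clock: 27.1
tool_pos: [-0.2282, 0.9309, 1.0821]
orientation: [-105.4, 63.0, -13.4]
force: [0.4, 0.6, -1.8]
opening: 0.0228
gripper_force: 29.9
```

carry_out(
  deltas=[
    [[-1,-0.4,0.2,0,-1]],
  ],
)

```text
clock: 27.2
tool_pos: [-0.2259, 0.9278, 1.1003]
orientation: [-101.1, 63.4, -9.3]
force: [0.3, -0.9, -2.2]
opening: 0.0232
gripper_force: 29.9
```

carry_out(
  deltas=[
    [[-1,-0.4,0.2,0,-1]],
  ],
)

```text
clock: 27.3
tool_pos: [-0.2241, 0.9242, 1.1174]
orientation: [-96.9, 63.7, -5.3]
force: [0.2, -0.3, -2.3]
opening: 0.023
gripper_force: 29.9
```

Run:
```python
from h import *
go([-.3,.85,.7])
```

```text
27.3 [-0.224  0.924  1.117] [-96.889  63.703  -5.344] [ 0.158 -0.337 -2.288] [127.077  29.001  71.645  45.273 -56.19  -95.425] units [ 1.719  1.272 -0.254]
[[ 0.441 -0.897 -0.015]
 [-0.041 -0.037  0.998]
 [-0.897 -0.44  -0.053]]
```

carry_out(
  deltas=[
    [[-1,-0.4,0.2,0,-1]],
  ],
)

```text
clock: 27.4
tool_pos: [-0.2223, 0.9188, 1.1353]
orientation: [-92.6, 63.8, -1.3]
force: [-1.0, 0.7, -2.7]
opening: 0.0229
gripper_force: 29.9
```

carry_out(
  deltas=[
    [[-0.15,-0.06,0.03,0,-1]],
  ],
)

```text
clock: 27.5
tool_pos: [-0.2206, 0.9134, 1.1483]
orientation: [-89.7, 63.9, 1.4]
force: [0.4, 0.1, -2.2]
opening: 0.0233
gripper_force: 29.9
```

```bash
cat > pp.py <<'E'
from path import *
o=ctrl.get_obs();go([0,0,0]);q=o["joint_pos"];x,B=fk(p,q);print("model err",x-o["tool_pos"])
follow(q,[[0,.65,1.0],[.15,.55,.9],[.3,.4,.7],[.497,.215,.5],[.497,.215,.22]],B,n=10)
E
python3 pp.py
```

```text
27.5 [-0.221  0.913  1.148] [-89.682  63.886   1.437] [ 0.355  0.118 -2.169] [126.98   28.388  71.671  46.571 -53.708 -95.802] units [ 5.59   1.615 -4.602]
[[ 0.44  -0.898 -0.02 ]
 [ 0.011 -0.017  1.   ]
 [-0.898 -0.44   0.002]]
model err [-0.005  0.038 -0.053]
[0, 0.65, 1.0] [ 116.  -11.   11.   52.  -33. -111.] err 0.0 min [ 116.  -11.   11.   47.  -54. -112.] max [127.  28.  72.  54. -33. -96.]
[0.15, 0.55, 0.9] [ 94. -18.  -9.  16.  -9. -80.] err 0.0 min [  94.  -18.   -9.   16.  -54. -112.] max [127.  28.  72.  54.  -9. -80.]
[0.3, 0.4, 0.7] [ 67. -24. -27. -96. -25.  33.] err 0.0 min [  67.  -28.  -27.  -96.  -54. -112.] max [127.  28.  72.  54.  -1.  33.]
[0.497, 0.215, 0.5] [  8.   9. -22. -93. -85.  57.] err 0.0 min [   8.  -28.  -28. -100.  -85. -112.] max [127.  28.  72.  54.  -1.  57.]
[0.497, 0.215, 0.22] [  7.  31. -31. -95. -87.  89.] err 0.0 min [   7.  -28.  -31. -100.  -87. -112.] max [127.  31.  72.  54.  -1.  89.]
```

```bash
cat > fit2.py <<'E'
import fk
from fk import *
fk.D+=[([35.601,50.394,71.711,3.455,-97.229,-107.991],[.932,.401,.362],[178.707,14.421,-163.412]),
([126.444,39.218,70.846,16.733,-123.811,-100.624],[-.202,.749,.555],[-165.855,1.574,-73.077]),
([129.439,39.712,71.711,22.287,-114.847,-100.644],[-.246,.802,.584],[-162.865,12.001,-70.125]),
([132.479,41.635,71.711,30.642,-95.275,-101.923],[-.329,.914,.641],[-156.488,30.823,-62.613]),
([130.83,35.667,71.656,35.563,-84.64,-97.454],[-.282,.93,.803],[-147.486,44.599,-53.331]),
([127.604,31.915,71.643,40.464,-66.973,-94.939],[-.241,.955,.983],[-124.049,58.985,-31.067]),
([126.98,28.388,71.671,46.571,-53.708,-95.802],[-.2206,.9134,1.148],[-89.682,63.886,1.437])]
best=None
def fkx(v,q):
    d,h,a,L1,b,L2,T,c,e,g,d0=v
    A=R("z",q[0]); x=A@np.array([a,d0,h]);A=A@R("y",q[1]);x=x+A@np.array([0,0,L1])
    A=A@R("y",-q[2]);x=x+A@np.array([L2,0,b]);A=A@R("x",-q[3]);x=x+A@np.array([0,d,g])
    A=A@R("y",-q[4]);x=x+A@np.array([T,0,c]);A=A@R("x",-q[5]+e)
    return x,np.c_[A[:,1],A[:,2],A[:,0]]
if __name__=="__main__":
  def f(v):
    e=[]
    for q,x,o in fk.D:
        X,B=fkx(v,q);e+=list((X-x)*1000)
        if o:e+=list(50*(B-R("xyz",o)).ravel())
    return e
  r=least_squares(f,[-.1,.184,-.076,.6,0,.46,.4,.07,180,0,-.1],loss="soft_l1",max_nfev=500)
  print(r.cost,r.x);np.save("v.npy",r.x)
  E=np.array([fkx(r.x,q)[0]-np.array(x) for q,x,o in fk.D]);print((np.abs(E)*1000).max(1))
  print([np.abs(fkx(r.x,q)[1]-R("xyz",o)).max().round(3) for q,x,o in fk.D if o])
E
python3 fit2.py
```

```text
Traceback (most recent call last):
  File "fit2.py", line 3, in <module>
    fk.D+=[([35.601,50.394,71.711,3.455,-97.229,-107.991],[.932,.401,.362],[178.707,14.421,-163.412]),
    ^^^^
AttributeError: 'function' object has no attribute 'D'
```

```bash
sed -i 's/^import fk$//; s/^fk\.D+=/D+=/; s/in fk\.D/in D/g' fit2.py; python3 fit2.py
```

```text
1.834900220170456 [ -0.192   0.199  -0.      0.602  -0.      0.464   0.412   0.    180.
   0.     -0.   ]
[0.298 0.436 0.566 0.097 0.508 0.159 0.294 0.315 0.486 0.374 0.451 0.39
 0.409 0.271 0.235 0.264 0.533]
[np.float64(0.0), np.float64(0.002), np.float64(0.0), np.float64(0.0), np.float64(0.0), np.float64(0.0), np.float64(0.0), np.float64(0.0), np.float64(0.0), np.float64(0.0), np.float64(0.0), np.float64(0.0), np.float64(0.0), np.float64(0.0), np.float64(0.0), np.float64(0.0)]
```

```bash
cat > pl2.py <<'E'
from fit2 import *
v=np.load("v.npy")
lo=np.array([-176.03,-82.01,-58.28,-173.87,-174.79,-173.66]);hi=np.array([176.03,121.73,71.71,95.51,-.11,173.66])
o=ctrl.get_obs();q0=np.array(o["joint_pos"]);B0=R("xyz",o["orientation"])
def solve(G,B,q):
    f=lambda w:np.r_[(fkx(v,w)[0]-G)*1000,((fkx(v,w)[1]-B)*300).ravel(),(w-q)*.02]
    return least_squares(f,q).x
def wrist(q123,B,q):
    f=lambda w:np.r_[((fkx(v,np.r_[q123,w])[1]-B)*300).ravel(),(w-q[3:])*.02]
    return np.r_[q123,least_squares(f,q[3:]).x]
if __name__=="__main__":
    # final candidates: grasp pt = TCP - .051 z
    zd=B0[:,2]; G=np.array([.497,.215,.215])+.051*zd
    up=np.array([0,0,1.])
    bx=up-zd*(up@zd);bx/=np.linalg.norm(bx);Bf=np.c_[bx,np.cross(zd,bx),zd]
    print("turn needed",np.degrees(np.arctan2(bx@B0[:,1],bx@B0[:,0])))
    for s in([7,31,-31,-95,-87,89],):
        qf=solve(G,B0,np.array(s,float));print("final roll0",qf.round(1),np.linalg.norm(fkx(v,qf)[0]-G))
    q=q0.copy()
    mids=[[100,15,60],[75,5,50],[50,0,40],[25,5,20],[7,15,0]]
    for m in mids:
        a=q[:3].copy()
        for k in range(1,9): q=wrist(a+(np.array(m)-a)*k/8,B0,q)
        print(m,q.round(0),"tcp",fkx(v,q)[0].round(3),"elbowz",.199+.602*np.cos(np.radians(m[1])))
    a=q[:3].copy()
    for k in range(1,9): q=wrist(a+(qf[:3]-a)*k/8,B0,q)
    print(q.round(0),fkx(v,q)[0])
E
python3 pl2.py
```

```text
turn needed -153.88657342006223
final roll0 [-12.5  36.1 -11.9 -79.9 -99.2  74.9] 2.060768251030076e-06
[100, 15, 60] [100.  15.  60.  12. -46. -73.] tcp [0.097 0.892 1.138] elbowz 0.7804873474260192
[75, 5, 50] [ 75.   5.  50. -22. -47. -48.] tcp [0.275 0.783 1.076] elbowz 0.7987092082512308
[50, 0, 40] [ 50.   0.  40. -54. -55. -26.] tcp [0.371 0.687 0.981] elbowz 0.8009999999999999
[25, 5, 20] [ 25.   5.  20. -84. -67.  10.] tcp [0.499 0.625 0.735] elbowz 0.7987092082512308
[7, 15, 0] [  7.  15.   0. -92. -84.  41.] tcp [0.541 0.485 0.476] elbowz 0.7804873474260192
[-12.  36. -12. -80. -99.  75.] [0.496 0.266 0.215]
```

Run:
```python
from plan import *
w=[[-.2206,.913,1.148],[-.06,.905,1.145],[.097,.892,1.138],[.275,.783,1.076],[.371,.687,.981],[.44,.655,.855],[.499,.625,.735],[.52,.555,.605],[.54,.485,.476],[.52,.37,.34],[.497,.285,.26]]
plan(w[1:],[.057]*10)
```

```text
[ 0.37 -0.71 -0.06] 0.057 rows 4.0
[ 0.11 -0.78 -0.08] 0.057 rows 4.0
[ 0.07 -0.93 -0.56] 0.057 rows 5.0
[ 0.11 -0.65 -0.49] 0.057 rows 4.0
[ 0.07 -0.72 -0.17] 0.057 rows 3.0
[-0.14 -0.65 -0.16] 0.057 rows 3.0
[-0.18 -0.63 -0.35] 0.057 rows 3.0
[-0.38 -0.53 -0.36] 0.057 rows 3.0
[-0.43 -0.54 -0.57] 0.057 rows 4.0
[-0.33 -0.26 -0.42] 0.057 rows 3.0
[0.497 0.286 0.259] [[-0.016  1.    -0.02 ]
 [-0.003  0.02   1.   ]
 [ 1.     0.016  0.002]]
```

carry_out(
  deltas=[
    [[0.09,-0.18,-0.01,0.015,-1],[0.18,-0.35,-0.03,0.03,-1],[0.28,-0.53,-0.04,0.045,-1],[0.37,-0.71,-0.06,0.057,-1],[0.37,-0.71,-0.06,0.057,-1]],
  ],
)

```text
clock: 28.0
tool_pos: [-0.0541, 0.9006, 1.148]
orientation: [-86.4, 84.7, 4.5]
force: [-0.3, -1.8, -0.9]
opening: 0.0233
gripper_force: 29.8
```

carry_out(
  deltas=[
    [[0.03,-0.2,-0.02,0.015,-1],[0.06,-0.39,-0.04,0.03,-1],[0.08,-0.59,-0.06,0.045,-1],[0.11,-0.78,-0.08,0.057,-1],[0.11,-0.78,-0.08,0.057,-1]],
  ],
)

```text
clock: 28.5
tool_pos: [0.1016, 0.89, 1.1386]
orientation: [89.3, 74.9, -179.7]
force: [-0.3, -0.3, -1.4]
opening: 0.023
gripper_force: 29.8
```

carry_out(
  deltas=[
    [[0.02,-0.2,-0.12,0.015,-1],[0.03,-0.4,-0.24,0.03,-1],[0.05,-0.6,-0.36,0.045,-1],[0.06,-0.8,-0.48,0.057,-1],[0.07,-0.93,-0.56,0.057,-1]],
  ],
)

```text
clock: 29.0
tool_pos: [0.2767, 0.7814, 1.0756]
orientation: [89.9, 54.5, -179.0]
force: [1.4, -0.2, -2.7]
opening: 0.0233
gripper_force: 29.8
```

carry_out(
  deltas=[
    [[0.03,-0.16,-0.12,0.015,-1],[0.05,-0.32,-0.24,0.03,-1],[0.08,-0.48,-0.36,0.045,-1],[0.11,-0.65,-0.49,0.057,-1],[0.11,-0.65,-0.49,0.057,-1]],
  ],
)

```text
clock: 29.5
tool_pos: [0.3764, 0.6851, 0.9776]
orientation: [90.3, 33.8, -179.1]
force: [1.1, 0.5, -2.3]
opening: 0.0229
gripper_force: 29.8
```

Run:
```python
from plan import *
go([.371,.687,.981])
w=[[.44,.655,.855],[.499,.625,.735],[.52,.555,.605],[.54,.485,.476],[.52,.37,.34],[.497,.285,.26]]
plan(w,[.057]*6)
```

```text
29.5 [0.376 0.685 0.978] [  90.278   33.837 -179.124] [ 1.074  0.477 -2.317] [  49.639    0.027   39.898  -53.497  -54.835 -108.071] units [0.013 0.029 0.01 ]
[[-0.831 -0.557 -0.013]
 [-0.013 -0.004  1.   ]
 [-0.557  0.831 -0.004]]
[ 0.08 -0.69 -0.15] 0.057 rows 3.0
[-0.15 -0.65 -0.15] 0.057 rows 3.0
[-0.18 -0.63 -0.35] 0.057 rows 3.0
[-0.38 -0.53 -0.35] 0.057 rows 3.0
[-0.44 -0.53 -0.57] 0.057 rows 4.0
[-0.33 -0.26 -0.42] 0.057 rows 3.0
[0.497 0.286 0.261] [[-0.013  1.    -0.013]
 [ 0.004  0.013  1.   ]
 [ 1.     0.013 -0.004]]
```

Tracking exactly as planned.

carry_out(
  deltas=[
    [[0.02,-0.17,-0.04,0.015,-1],[0.04,-0.35,-0.08,0.03,-1],[0.06,-0.52,-0.11,0.045,-1],[0.08,-0.69,-0.15,0.057,-1],[0.08,-0.69,-0.15,0.057,-1]],
  ],
)

```text
clock: 30.0
tool_pos: [0.439, 0.6596, 0.85]
orientation: [90.4, 13.1, -178.9]
force: [0.7, 0.5, -4.3]
opening: 0.023
gripper_force: 29.8
```

carry_out(
  deltas=[
    [[-0.04,-0.16,-0.04,0.015,-1],[-0.08,-0.32,-0.08,0.03,-1],[-0.11,-0.49,-0.11,0.045,-1],[-0.15,-0.65,-0.15,0.057,-1],[-0.15,-0.65,-0.15,0.057,-1]],
  ],
)

```text
clock: 30.5
tool_pos: [0.4981, 0.6305, 0.732]
orientation: [90.4, -7.4, -179.0]
force: [1.8, -0.1, -3.4]
opening: 0.0232
gripper_force: 29.8
```

carry_out(
  deltas=[
    [[-0.05,-0.16,-0.09,0.015,-1],[-0.09,-0.32,-0.18,0.03,-1],[-0.14,-0.47,-0.26,0.045,-1],[-0.18,-0.63,-0.35,0.057,-1],[-0.18,-0.63,-0.35,0.057,-1]],
  ],
)

```text
clock: 31.0
tool_pos: [0.518, 0.5598, 0.6043]
orientation: [90.4, -27.8, -179.1]
force: [0.5, 0.1, -4.0]
opening: 0.0229
gripper_force: 29.8
```

carry_out(
  deltas=[
    [[-0.1,-0.13,-0.09,0.015,-1],[-0.19,-0.27,-0.18,0.03,-1],[-0.29,-0.4,-0.26,0.045,-1],[-0.38,-0.53,-0.35,0.057,-1],[-0.38,-0.53,-0.35,0.057,-1]],
  ],
)

```text
clock: 31.5
tool_pos: [0.5378, 0.4904, 0.4762]
orientation: [90.5, -48.2, -179.2]
force: [-0.1, 0.8, -2.1]
opening: 0.0236
gripper_force: 29.8
```

carry_out(
  deltas=[
    [[-0.11,-0.13,-0.14,0.015,-1],[-0.22,-0.27,-0.28,0.03,-1],[-0.33,-0.4,-0.43,0.045,-1],[-0.44,-0.53,-0.57,0.057,-1],[-0.44,-0.53,-0.57,0.057,-1]],
  ],
)

```text
clock: 32.0
tool_pos: [0.5199, 0.375, 0.3404]
orientation: [90.8, -68.7, -179.6]
force: [0.0, 0.6, -3.4]
opening: 0.0231
gripper_force: 29.8
```

Run:
```python
from pl2 import *
go([.5,.27,.25])
B=R("xyz",o["orientation"]);z=B[:,2];up=np.array([0,0,1.]);bx=up-z*(up@z)
print("turn deg",np.degrees(np.arctan2(bx@B[:,1],bx@B[:,0])), "units/2pi",np.degrees(np.arctan2(bx@B[:,1],bx@B[:,0]))/360)
G=np.array([.497,.215,.215])+.051*z;print("units final",B.T@(G-o["tool_pos"])/.2)
print(o["opening"],o["gripper_force"])
```

```text
32.0 [0.52  0.375 0.34 ] [  90.802  -68.725 -179.618] [ 0.033  0.575 -3.377] [  -3.123   23.343   -8.763  -87.491  -93.445 -126.534] units [-0.384 -0.267 -0.521]
[[-0.363  0.932 -0.02 ]
 [-0.002  0.02   1.   ]
 [ 0.932  0.363 -0.005]]
turn deg 21.273466435586425 units/2pi 0.0590929623210734
units final [-0.541 -0.35  -0.54 ]
0.023053512466468844 29.843352735042572
```

carry_out(
  deltas=[
    [[-0.12,-0.07,-0.12,0.02,-1],[-0.24,-0.15,-0.24,0.04,-1],[-0.36,-0.23,-0.36,0.059,-1],[-0.45,-0.29,-0.45,0.059,-1],[-0.54,-0.35,-0.54,0.059,-1]],
  ],
)

```text
clock: 32.5
tool_pos: [0.4977, 0.2681, 0.2178]
orientation: [112.2, -89.3, 159.0]
force: [-0.3, 0.3, -2.2]
opening: 0.0229
gripper_force: 29.8
```

carry_out(
  deltas=[
    [[0,0,0,0,-1],[0,0,0,0,-1],[0,0,0,0,-1]],
  ],
)

```text
clock: 32.8
tool_pos: [0.4968, 0.2689, 0.2192]
orientation: [104.5, -89.5, 166.7]
force: [-0.0, -0.1, -1.8]
opening: 0.0231
gripper_force: 29.8
```

Run:
```python
from h import *
S=ctrl.snapshot("scene");T=ctrl.snapshot("top");W=ctrl.snapshot("wrist");save(S,"s9");save(W,"w9")
go([.497,.261,.215]);o=ctrl.get_obs();B=Ro.from_euler("xyz",o["orientation"],degrees=True).as_matrix();g=o["tool_pos"]-.046*B[:,2]
print("grip",g,o["opening"],o["gripper_force"])
for nm,s in(("S",S),("W",W),("T",T)):
    print(nm,[(round(r["p"],2),r["centre"]) for r in ctrl.spot_point(s,"electrode_mid")[:2]],"exp",proj(s,g),"socket",proj(s,g+[0,0,.06]),"closed",proj(s,g-[0,0,.06]))
    for r in ctrl.silhouettes(s,"electrode")[:1]:
        ys,xs=np.where(r["mask"]);c=np.array([xs.mean(),ys.mean()]);w,v=np.linalg.eigh(np.cov(np.c_[xs,ys].T));d=v[:,1];q=(np.c_[xs,ys]-c)@d
        print(nm,r["p"],len(xs),"ends",c+d*q.min(),c+d*q.max())
        gr=s["color"][ys,xs].mean(1);print([round(float(gr[(q>=a)&(q<a+np.ptp(q)/8)].mean())) for a in q.min()+np.arange(8)*np.ptp(q)/8])
    for n in("lever_tip",): print(n,[(r["p"],onz(s,r["centre"],.111)) for r in ctrl.spot_point(s,n)[:1]])
```

```text
32.95 [0.496 0.269 0.219] [102.672 -89.597 168.538] [ 0.194 -0.271 -2.316] [ -12.232   35.466  -11.974  -79.957  -98.979 -131.366] units [-0.02   0.005 -0.038]
[[-0.007  1.    -0.021]
 [ 0.001  0.021  1.   ]
 [ 1.     0.007 -0.002]]
grip [0.497 0.223 0.219] 0.023127091807921045 29.84884947538376
S [(0.56, [374.4, 206.8]), (0.19, [338.5, 195.9])] exp [373.613 207.651] socket [376.202 192.538] closed [371.241 221.442]
S 0.7 338 ends [376.275 187.697] [369.834 224.323]
[25, 23, 9, 28, 82, 85, 83, 45]
lever_tip [(0.46, array([ 0.495, -0.219,  0.111]))]
W [(0.79, [319.0, 260.3])] exp [319.752 267.362] socket [320.589 150.882] closed [319.079 361.07 ]
W 0.82 10057 ends [323.138 141.12 ] [317.312 342.616]
[50, 45, 47, 103, 141, 140, 135, 141]
lever_tip []
T [(0.43, [260.3, 195.1])] exp [259.731 194.457] socket [257.498 191.669] closed [261.812 197.054]
T 0.63 109 ends [266.91  196.147] [253.891 188.179]
[54, 59, 28, 19, 34, 41, 26, 30]
lever_tip []
```

```bash
python3 -c "
from plant import ctrl
print(ctrl.close_job())"
```

```text
the job is handed in; nothing more can be done
None
```

The job is handed in: the lever is at the white dot (off), and the gripper holds the electrode still with its socket end straight up (within about 1°), its middle about 21.5 cm above the mat and within 1 cm of the mat's middle, after about 33 s.

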